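# Fill the sloping jar rack

### The arm

A 6-joint arm with a two-finger parallel gripper is mounted at the origin on the work surface; the furniture and walls round the work are solid. World frame = base frame: x ahead of the robot, y to its left, z up, the work surface at z = 0. Lengths are in m, angles in rad, forces in N, time in s.
With the tool pointing down it reaches from about 0.25 to 0.725 m from the base axis. Payload 9.7 kg.
Tool frame: the origin (TCP) lies midway between the tips of the shut fingers; the grasp point (between the pads) lies 19 mm behind it; z points along the fingers, y is the line along which they close (so a half turn about z gives the same grasp; the last joint's range is limited). The gripper opens to 85 mm and grips with 20 to 120 N. Pads are 22 mm wide; open, the fingers measure 114 mm over their backs; the gripper's body (76 mm by 85 mm) begins 54 mm behind the grasp point. The pads swing forward as they close: fully open they stand 13 mm farther back than shut.
Start: joints at [1.136, 0.087, 0.176, 1.66, 0, 1.571], TCP at [0.232, 0.499, 0.231] pointing down, gripper open.
Joint ranges: [-3.13, 3.13], [-0.85, 1.81], [-1.15, 1.24], [-2.2, 2.28], [-1.44, 1.52], [-3.14, 3.14]. Speed limits (rad/s): [2.22, 2.22, 2.57, 3.14, 3.14, 3.14].

### API

Orientations are given as a unit quaternion [x, y, z, w].
In Python, from cell import manip, optics gives the robot as it stands. The module is installed in compiled form; this text tells all that it offers.
- The arm moves only by the tool move_arm, never from a script. Its argument "series" is a list of rows, each an object of numbers: "rx", "ry", "rz": the turn, a rotation vector about the tool's x, y, z in rad; "dx", "dy", "dz": the shift along the tool's x, y, z in mm; "grip": the opening, from 0 (shut) to 1 (fully open). In form: [{"rx": .., "ry": .., "rz": .., "dx": .., "dy": .., "dz": .., "grip": ..}, ...]. A call has 1 to 8 rows; each row shifts and turns the commanded pose from where the row before left it, along the tool's axes as they then stand; what a row does not reach is not made up. A row lasts 1/12 s, in which the tool goes at most 41.7 mm and 7.16 degrees, less where a joint would pass 70% of its speed; a pose out of reach is approached as far as the arm can. A call is refused whole if a number of a shift passes 41.7 or a number of a turn 0.125, either way. A call with a gripper value outside its range is refused whole. The fingers move at their own pace and stop on an object; the grip force is fixed at half the most. Time passes only in rows, so rows that do not move let the fingers close. It gives the time, the measured TCP pose, the force, the opening and the grip force at its end, in the units of the state.
- manip.state(): the state, without advancing time (a new reading comes with each control period).
- optics.grab_frame(name): name is "scene" or "top"; returns a dict with "color" (384x512x3 uint8, red, green, blue), "depth" (384x512 float32, m along the optical axis (not along the pixel's ray), 0 where there is no reading), "camera_matrix" (3x3 intrinsics, pixels), "rvec" (rotation vector, rad) and "tvec" (3), from world to camera coordinates, as OpenCV has them. Camera axes: x right, y down, z forward; pixel columns grow to the right and rows downward; lengths in m; the calibration is good to about 2 mm. A picture is of the moment at which its call begins.
- manip.close_job(): hands the job in; it is judged then, once.
The state is a dict: "time_s": time; "joints": joint angles; "joint_vel": joint speeds; "joint_efforts": joint torques, N m; "tool_pos": TCP position; "orientation": TCP orientation; "contact_force": force on the tool from outside, world axes, zero at the start; "torque": the same for the moment, N m; "width": opening from 0.0 (shut) to 1.0 (fully open); "grip_force": force on a finger pad.
Only numpy, scipy, OpenCV 4.12 (cv2) and the standard library are available. Lean on these libraries where they do the work, as an engineer would, in place of code of your own. Each camera call takes 0.05 s, during which the arm holds its last target. There are 200 camera calls.

### The job

A glue bottle has been left in the sloping jar rack, where it blocks a cell: take it out without knocking it over and stand it upright on the bench top, clear of the rack. Put the two loose paint jars into the two free cells, one jar to a cell, lids up, lowering each along the slope of the cell right to the bottom before you let go, so that every cell of the rack holds a jar. Leave the jar that is already in the rack, the sanding block and the brass handle where they are.

Things in the scene. Friction and masses are not known exactly. Their poses are not given: they have to be found in the camera images.
- jar_tray: Fixed wooden tray of the jar rack: three square cells in a row, open above. Origin: centre of its underside, 31 mm over the bench. y runs along the row (228 mm long), x across it (68 mm); z, the axis of the cells, leans 32 degrees from vertical towards -x (the front, on the robot's right). Walls and dividers: 6 mm thick, tops 38 mm above the underside (along z); floor 6 mm thick.
- jar_rack: The fixed plywood stand under the tray, 96 mm deep (x), 236 mm long (y), wholly lower than the tops of the tray's walls. Origin on the bench, straight below the tray's origin; z up, turned like the tray. Between jars in neighbouring cells there are 32 mm for a finger; before and behind a jar there is free room above the walls.
- cell0 (a point): Centre of the floor of the cell at the tray's +y end (nearest the robot); axes as the tray's. Each cell is 56 x 56 mm inside and 32 mm deep, centres 80 mm apart. Jars stand in it square to the sloping floor, so they lean 32 degrees and stick out of the mouth; once let go they may slide a few mm down to the lower wall.
- cell1 (a point): Centre of the floor of the middle cell, empty at the start; axes as the tray's.
- cell2 (a point): Centre of the floor of the cell at the tray's -y end (farthest from the robot); axes as the tray's.
- jar_a: A loose little paint jar with a screw lid: a round body of 48 mm diameter up to 48 mm high, above it a lid of 46 mm diameter, 62 mm high in all, about 0.11 kg. Starts upright on the bench before the rack's front, on the robot's right. Origin: centre of the underside; z points up through the lid. Interchangeable with jar_b.
- jar_b: The second loose paint jar, the same size as jar_a (48 mm diameter, 62 mm high, origin at the centre of the underside); farther from the robot, also before the rack's front. Free bench for the bottle: left of the rack, on the robot's side of the bench vice, which is 150 mm high. Behind the jars (further right) stands a chest of drawers, 235 mm high, close by.
- jar_kept: A paint jar of 48 mm diameter, 58 mm high, that already stands in one of the two end cells; it stays there. Origin: centre of the underside.
- glue_bottle: White glue bottle with a pointed red cap, about 0.13 kg; at the start it stands in the other end cell, leaning with it. Origin: centre of the underside; z along the bottle to the cap. Flat body 34 mm thick (its x, along the row of cells) and 52 mm wide with rounded edges (its y, across the row) up to 104 mm, then a neck 24 mm thick and a cap, 143 mm in all.
- sanding_block: Cork sanding block, 55 x 95 x 32 mm (x, y, z), lying on the bench; to be left alone. Origin: centre of the underside.
- brass_pull: Brass drawer handle, 21 x 101 x 23 mm (x, y, z), lying on the bench; to be left alone. Origin: centre of the underside.
Mind the look-alikes: they are no part of the job. Leave any pink look-alike of the jar_a alone.

How it is judged:
At the end, for the whole second after the job is handed in: Each of the three cells holds one upright jar (lid up), at rest, its foot within 13 mm of the centre of the cell floor and its axis within 0.2 rad of the cell's; the glue bottle stands on the bench top within 0.1 rad of upright, at rest and not touching the rack (((distance between jar_a and cell0 below 0.013 m and angle between the z axis of jar_a and the z axis of jar_tray, either way round below 0.2 rad and linear speed of jar_a below 0.02 m/s) or (distance between jar_b and cell0 below 0.013 m and angle between the z axis of jar_b and the z axis of jar_tray, either way round below 0.2 rad and linear speed of jar_b below 0.02 m/s) or (distance between jar_kept and cell0 below 0.013 m and angle between the z axis of jar_kept and the z axis of jar_tray, either way round below 0.2 rad and linear speed of jar_kept below 0.02 m/s)) and ((distance between jar_a and cell1 below 0.013 m and angle between the z axis of jar_a and the z axis of jar_tray, either way round below 0.2 rad and linear speed of jar_a below 0.02 m/s) or (distance between jar_b and cell1 below 0.013 m and angle between the z axis of jar_b and the z axis of jar_tray, either way round below 0.2 rad and linear speed of jar_b below 0.02 m/s) or (distance between jar_kept and cell1 below 0.013 m and angle between the z axis of jar_kept and the z axis of jar_tray, either way round below 0.2 rad and linear speed of jar_kept below 0.02 m/s)) and ((distance between jar_a and cell2 below 0.013 m and angle between the z axis of jar_a and the z axis of jar_tray, either way round below 0.2 rad and linear speed of jar_a below 0.02 m/s) or (distance between jar_b and cell2 below 0.013 m and angle between the z axis of jar_b and the z axis of jar_tray, either way round below 0.2 rad and linear speed of jar_b below 0.02 m/s) or (distance between jar_kept and cell2 below 0.013 m and angle between the z axis of jar_kept and the z axis of jar_tray, either way round below 0.2 rad and linear speed of jar_kept below 0.02 m/s)) and height (world z) of glue_bottle below 0.006 m and angle between glue_bottle's own z axis and vertical below 0.1 rad and contact force between glue_bottle and jar_rack below 0.05 N and linear speed of glue_bottle below 0.02 m/s).
It fails at once if jar_a let go over the rack while its foot is still more than 14 mm above the floor of a cell (contact force between the fingers and jar_a below 0.02 N and z of jar_a in the frame of jar_tray between 0.02 and 0.12 m and x of jar_a in the frame of jar_tray between -0.04 and 0.04 m and y of jar_a in the frame of jar_tray between -0.115 and 0.115 m).
It fails at once if jar_b let go over the rack while its foot is still more than 14 mm above the floor of a cell (contact force between the fingers and jar_b below 0.02 N and z of jar_b in the frame of jar_tray between 0.02 and 0.12 m and x of jar_b in the frame of jar_tray between -0.04 and 0.04 m and y of jar_b in the frame of jar_tray between -0.115 and 0.115 m).
It fails at once if the glue bottle tipped over (more than 60 degrees from upright) (angle between glue_bottle's own z axis and vertical above 1.05 rad).
It fails at once if the sanding block or the brass handle pushed away by more than 30 mm (distance of any of sanding_block, brass_pull from where it was at the start of the episode above 0.03 m).
It fails at once if the jar that already stands in the rack lifted out or displaced by more than 20 mm (distance of jar_kept from where it was at the start of the episode above 0.02 m).
It also fails if it takes over 72 s, if anything falls off the work surface, if the arm or the gripper's body presses on something with over 40 N, if the wrist force passes 120 N, or if a joint passes its speed limit or range.

## Working session

There is one attempt and no reset: what is moved stays moved. The work goes in short steps, Python scripts to look and compute and a tool call to move; the robot and the scene stay as the last step left them, time stands still between calls to the robot, and variables do not carry over. Pictures are saved under pics/ and viewed, at most 10 in all, crops included, and the job is handed in when it is done.

Besides the shell and the picture viewer there is one more tool, called as name(argument=value, ...), one argument or row to a line, values as JSON. move_arm: Moves the arm, as the interface text tells. Its arguments: {"type":"object","properties":{"series":{"type":"array"}},"required":["series"]}

```bash
mkdir -p pics; cat > h.py <<'E'
import numpy as np, cv2
from cell import manip, optics
from scipy.spatial.transform import Rotation as R
def grab(n):
    f=optics.grab_frame(n); f['R']=cv2.Rodrigues(np.array(f['rvec'],float))[0]; f['t']=np.array(f['tvec'],float).ravel(); f['K']=np.array(f['camera_matrix']); return f
def cloud(f):
    d=f['depth']; v,u=np.mgrid[:d.shape[0],:d.shape[1]]
    p=np.stack([u,v,np.ones_like(u)],-1)@np.linalg.inv(f['K']).T*d[...,None]
    w=(p-f['t'])@f['R']; w[d==0]=np.nan; return w
def ray(f,u,v,z):
    c=-f['R'].T@f['t']; r=f['R'].T@np.linalg.inv(f['K'])@[u,v,1]; return c+r*(z-c[2])/r[2]
def proj(f,p):
    q=f['K']@(f['R']@np.asarray(p)+f['t']); return q[:2]/q[2]
E
python3 - <<'E'
from h import *
for n in('scene','top'):
    f=grab(n); cv2.imwrite(f'pics/{n}0.png',f['color'][...,::-1]); np.savez(f'{n}0.npz',**f)
    print(n,-f['R'].T@f['t'],f['R'][2],f['K'][0,0],(f['depth']==0).mean())
print(manip.state())
E
```

```text
scene [0.36811778 0.6960942  0.56515654] [ 0.16703206 -0.80916369 -0.56334218] 371.99588965861125 0.003997802734375
top [ 0.34498881 -0.04359649  1.07881666] [ 0.17173412 -0.00368794 -0.98513643] 471.12470382238723 0.004048665364583333
{'time_s': 0.1, 'joints': array([ 1.13597008e+00,  8.73902066e-02,  1.75198592e-01,  1.65978044e+00,
       -2.16031347e-06,  1.57081501e+00]), 'joint_vel': array([ 0.00056741, -0.00225529,  0.00190629,  0.00124264,  0.00124221,
       -0.00019361]), 'joint_efforts': array([-2.23903021e-04, -5.21557617e+01,  4.65655267e+01,  1.59612374e-02,
        6.00648627e-05, -8.72761234e-06]), 'tool_pos': array([0.23160393, 0.49863405, 0.23065455]), 'orientation': array([ 2.15713454e-01,  9.76456533e-01, -5.74259632e-04, -1.25744861e-04]), 'contact_force': array([ 0.57639315, -0.60576608, -0.04914074]), 'torque': array([-0.00627546, -0.05645997,  0.01601772]), 'grip_force': 0.0, 'width': 1.0010327886292}
```

View pics/scene0.png

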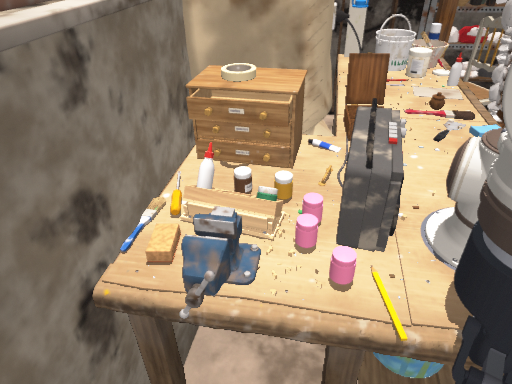

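View pics/top0.png

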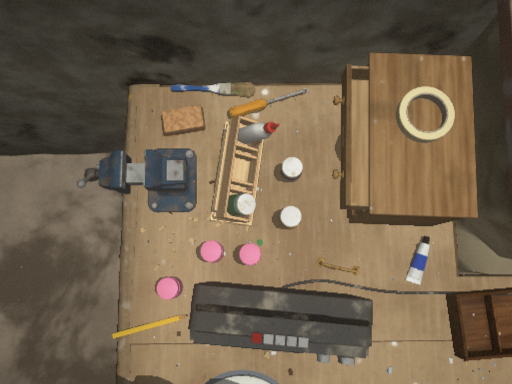

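The scene view shows the rack at about (235,205), with the bottle at (207,165), a jar in the rack at (268,193), and jars at (243,180) and (285,185). In the top view the bottle is in the far cell (255,131), the kept jar is in the near cell (241,204), the loose white-lidded jars are at (291,168) and (291,217), and there are three pink look-alikes.

```bash
python3 - <<'E'
from h import *
f=dict(np.load('top0.npz')); c=f['color'][100:235,195:320,::-1]
cv2.imwrite('pics/crop.png',cv2.resize(c,None,fx=4.4,fy=4.4,interpolation=cv2.INTER_CUBIC))
g=dict(np.load('scene0.npz'))
wt,ws=cloud(f),cloud(g)
print('bench z',np.nanmedian(wt[225:235,270:310,2]),np.nanmedian(ws[225:240,100:120,2]), 'left-side free area', wt[220,190])
hsv=cv2.cvtColor(f['color'],cv2.COLOR_RGB2HSV)
for n,(u,v) in dict(jb=(291,168),ja=(291,217),kept=(241,204)).items():
    m=((hsv[...,1]<60)&(hsv[...,2]>130)).astype(np.uint8); 
    k,l,s,ce=cv2.connectedComponentsWithStats(m); i=l[v,u]
    P=wt[l==i]; print(n,i,s[i],ce[i],np.nanmedian(P,0), 'ray62',ray(f,*ce[i],.062))
# loose jars from scene cloud
for cx in (291,168),(291,217):
    p=wt[cx[1],cx[0]]; q=ws.reshape(-1,3); sel=q[(np.hypot(*(q[:,:2]-p[:2]).T)<.035)&(q[:,2]>.055)]
    t=wt.reshape(-1,3); st=t[(np.hypot(*(t[:,:2]-p[:2]).T)<.035)&(t[:,2]>.055)]
    for a in sel,st: print(p,len(a),a.mean(0),cv2.minEnclosingCircle(a[:,:2].astype(np.float32)), np.percentile(a[:,2],[5,50,95]))
for n,(u,v) in dict(sand=(183,120),vice=(178,170),box=(260,320),drawer=(420,180),brush=(250,90)).items(): print(n,wt[v,u])
# highest points per area
E
```

```text
bench z 0.0011828576700060284 0.02028814268353883 left-side free area [ 0.45793969  0.11487959 -0.00137057]
jb 36 [282 157  21  21 343] [291.87172012 166.62973761] [ 0.56641433 -0.11791203  0.06270106] ray62 [ 0.56664939 -0.11772224  0.062     ]
ja 72 [280 206  22  21 358] [290.34078212 215.90782123] [ 0.45721227 -0.11133655  0.06254088] ray62 [ 0.45746521 -0.11174867  0.062     ]
kept 54 [236 193  20  22 335] [245.75522388 203.5761194 ] [ 0.48246235 -0.01635921  0.08498746] ray62 [ 0.48564785 -0.01531327  0.062     ]
[ 0.56337823 -0.11565645  0.06294741] 159 [ 0.56432323 -0.11136903  0.06120378] ((0.5645166039466858, -0.11567641794681549), 0.024143394082784653) [0.05685356 0.06170979 0.06332801]
[ 0.56337823 -0.11565645  0.06294741] 333 [ 0.56665592 -0.11786988  0.06262395] ((0.5668339729309082, -0.1186438575387001), 0.023288190364837646) [0.05912285 0.06275514 0.06579217]
[ 0.45503019 -0.11309495  0.06237679] 168 [ 0.45562252 -0.10503854  0.06125893] ((0.455936461687088, -0.10846163332462311), 0.023902591317892075) [0.05611086 0.06179004 0.06345708]
[ 0.45503019 -0.11309495  0.06237679] 345 [ 0.45774292 -0.11225415  0.0626935 ] ((0.45813608169555664, -0.11252908408641815), 0.02289077267050743) [0.05945349 0.0627105  0.06596217]
sand [0.68716711 0.12944509 0.03014409]
vice [0.55081071 0.12417364 0.11522307]
box [ 0.25499986 -0.04326994  0.20691027]
drawer [ 0.50067071 -0.33737145  0.2372962 ]
brush [ 0.76526097 -0.02609896  0.01281586]
```

View pics/crop.png

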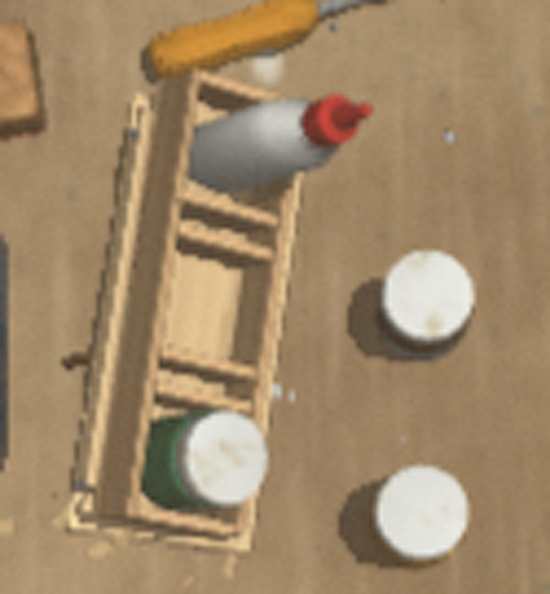

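The crop shows the tray's upper rim corners at crop (197,72) and (133,513), its near low corner at (245,533), the empty middle cell at about (205,300), and the bottle leaning to the right with its cap at (340,118).

```bash
cat > fit.py <<'E'
from h import *
from scipy.optimize import least_squares
f=dict(np.load('top0.npz')); g=dict(np.load('scene0.npz'))
def pose(p):
    Rt=R.from_euler('ZY',[p[2],-np.radians(32)]).as_matrix(); return Rt,np.array([p[0],p[1],.031])
# Y-rot sign: z axis must lean to -x_h
E
python3 - <<'E'
from fit import *
print(pose([0,0,0])[0][:,2])
wt=cloud(f);ws=cloud(g)
a=195+np.array([197,133,245])/4.4; b=100+np.array([72,513,533])/4.4
H=[.0812,.0812,.0452]
P=[ray(f,u,v,h) for u,v,h in zip(a,b,H)]; print(np.round(P,4)); print('len',np.linalg.norm(P[1]-P[0]),'wid',np.linalg.norm(P[2]-P[1]))
loc=np.array([[34,-114,38],[34,114,38],[-34,114,38]])/1e3
s=least_squares(lambda p:np.ravel(pose(p)[0]@loc.T+pose(p)[1][:,None]-np.array(P).T),[.55,.03,1.6]); p=s.x
print(p,np.degrees(p[2]),s.fun.reshape(3,3).T.round(4)); np.save('p.npy',p)
Rt,o=pose(p)
# depth check: points inside the tray in the tray frame
for n,w in(('top',wt),('scene',ws)):
    q=(w.reshape(-1,3)-o)@Rt
    m=(abs(q[:,0])<.02)&(abs(q[:,1])<.018)&(q[:,2]<.03)&(q[:,2]>-.02); print(n,'cell1 floor z',np.nanmedian(q[m,2]),m.sum())
    m=(abs(q[:,0]-.031)<.006)&(abs(q[:,1])<.1)&(q[:,2]>.02)&(q[:,2]<.05); print('high rim z pct95',np.percentile(q[m,2],[50,80,95]))
    # kept lid & bottle
    m=(abs(q[:,0])<.035)&(abs(q[:,1]-.08)<.035)&(q[:,2]>.058)&(q[:,2]<.075); print('kept lid',cv2.minEnclosingCircle(q[m,:2].astype(np.float32)),np.median(q[m],0))
    m=(abs(q[:,0])<.04)&(abs(q[:,1]+.08)<.04)&(q[:,2]>.06)&(q[:,2]<.105); print('bottle body x,y pct',np.percentile(q[m],[2,50,98],axis=0))
    m=(abs(q[:,0])<.04)&(abs(q[:,1]+.08)<.04)&(q[:,2]>.115); print('cap',np.median(q[m],0),q[m,2].max())
# overlays
def dots(fr,name,crop,s):
    im=cv2.resize(fr['color'][...,::-1],None,fx=s,fy=s,interpolation=cv2.INTER_CUBIC)
    for c in(-.08,0,.08):
        for z in(.006,.038):
            pts=[((proj(fr,Rt@[x,c+y,z]+o)+.5)*s).astype(int) for x,y in((-.028,-.028),(.028,-.028),(.028,.028),(-.028,.028))]
            cv2.polylines(im,[np.array(pts)],True,(0,0,255) if z>.01 else (255,0,0),1)
    return im[crop[1]*s:crop[3]*s,crop[0]*s:crop[2]*s]
A=dots(f,'t',(200,100,300,235),4);B=dots(g,'s',(170,140,300,240),3)
im=np.zeros((540,800,3),np.uint8); im[:A.shape[0],:A.shape[1]]=A; im[:B.shape[0],405:405+B.shape[1]]=B
cv2.imwrite('pics/ov.png',im)
# height map
W=np.vstack([wt.reshape(-1,3),ws.reshape(-1,3)]); 
print('height map mm rows x .28.. step .02, cols y .02..')
for x in np.arange(.28,.54,.02):
    print(round(x,2),[int(1000*np.max(np.r_[0,W[(abs(W[:,0]-x)<.01)&(abs(W[:,1]-y)<.01),2]])) for y in np.arange(.02,.26,.02)])
E
```

```text
[-0.52991926 -0.          0.8480481 ]
[[ 0.6773 -0.0041  0.0812]
 [ 0.4556  0.028   0.0812]
 [ 0.4489 -0.0254  0.0452]]
len 0.22400505820209063 wid 0.0647392227291595
[0.56641761 0.00427977 1.42202813] 81.4762104644861 [[ 0.0031  0.0001  0.    ]
 [-0.0007  0.0018  0.    ]
 [-0.0025 -0.0019  0.    ]]
top cell1 floor z 0.005135983338911606 214
high rim z pct95 [0.03476742 0.03718957 0.03913762]
kept lid ((0.0005309131811372936, 0.07839161902666092), 0.024162091314792633) [0.00109455 0.07920703 0.06280789]
bottle body x,y pct [[-0.01617479 -0.09320692  0.06142189]
 [ 0.0143623  -0.07271416  0.08822743]
 [ 0.02603971 -0.06397554  0.10359312]]
cap [-0.00825406 -0.08132461  0.61951551] 0.6325629105041113
scene cell1 floor z nan 0
high rim z pct95 [0.03132759 0.0354438  0.04499742]
kept lid ((0.00495889550074935, 0.08237719535827637), 0.022367000579833984) [0.01452037 0.08570072 0.06049442]
bottle body x,y pct [[-0.00410254 -0.08881653  0.06108658]
 [ 0.01860156 -0.07066727  0.08001912]
 [ 0.02820362 -0.06199777  0.10339477]]
cap [ 0.00599086 -0.07651947  0.12446692] 0.14556972579280833
height map mm rows x .28.. step .02, cols y .02..
0.28 [242, 241, 240, 230, 2, 6, 65, 66, 59, 6, 5, 5]
0.3 [213, 211, 211, 208, 4, 58, 66, 65, 67, 5, 4, 5]
0.32 [211, 211, 210, 206, 5, 58, 67, 66, 64, 6, 5, 5]
0.34 [6, 6, 5, 4, 5, 5, 61, 62, 14, 15, 4, 5]
0.36 [5, 61, 65, 63, 7, 6, 4, 12, 17, 16, 6, 4]
0.38 [6, 65, 67, 66, 6, 3, 14, 11, 4, 5, 7, 6]
0.4 [5, 66, 66, 67, 13, 13, 15, 14, 6, 5, 5, 2]
0.42 [14, 4, 10, 5, 16, 15, 13, 15, 5, 5, 12, 5]
0.44 [13, 16, 14, 6, 7, 4, 11, 16, 18, 6, 17, 3]
0.46 [83, 83, 55, 13, 12, 12, 7, 5, 5, 6, 5, 6]
0.48 [90, 81, 55, 6, 18, 25, 18, 17, 20, 21, 11, 4]
0.5 [84, 80, 51, 6, 17, 24, 17, 19, 136, 131, 15, 138]
0.52 [85, 75, 48, 5, 18, 117, 117, 140, 144, 140, 96, 144]
  return np.nanmean(a, axis, out=out, keepdims=keepdims)
```

View pics/ov.png

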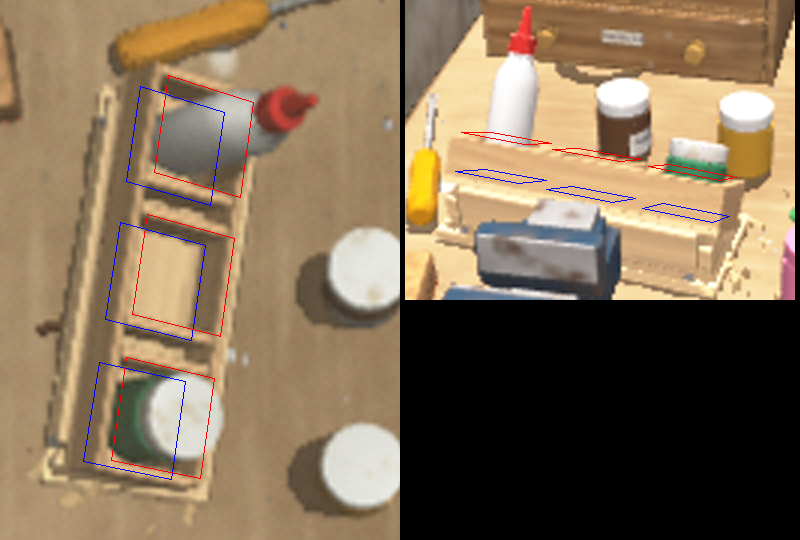

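The overlay agrees with the picture to about 1 px: the cell mouths (red) and the cell1 floor edge near (205,245) line up in both views. Next is the path helper.

```bash
cat > go.py <<'E'
from fit import *
from scipy.linalg import logm,expm
p=np.load('p.npy'); Rt,o=pose(p)
def T(Rm,t):
    M=np.eye(4);M[:3,:3]=Rm;M[:3,3]=t;return M
def tool(lean):   # lean: tool z opposite to an axis leaning `lean` rad from vertical, tool y = -row
    Rx=R.from_euler('ZY',[p[2],-lean]).as_matrix(); z=-Rx[:,2]; y=-Rx[:,1]; return np.stack([np.cross(y,z),y,z],1)
def tray(x,y,z): return o+Rt@[x/1e3,y/1e3,z/1e3]
def cur():
    s=manip.state(); return T(R.from_quat(s['orientation']).as_matrix(),s['tool_pos'])
def rows(A,B,n):
    """n equal rows from pose A to B"""
    D=expm(np.real(logm(np.linalg.inv(A)@B))/n); rv=R.from_matrix(D[:3,:3]).as_rotvec()
    print('rows',n,'r',rv.round(4),'d mm',(D[:3,3]*1e3).round(2),'| mid', (A@np.linalg.matrix_power(D,n//2))[:3,3].round(3),'end',B[:3,3].round(3),'fmax',np.abs(rv).max()/.125)
    return B
E
python3 - <<'E'
from go import *
A=cur()
A1=A.copy(); A1[:3,3]=[.42,.30,.33]
rows(A,A1,8)
L=np.radians(32)
B=T(tool(0),[.60,-.02,.34]); rows(A1,B,16)
C=T(tool(L),tray(0,-80,200)); rows(B,C,8)
D=T(tool(L),tray(0,-80,83)); rows(C,D,8)
E
```

```text
rows 8 r [0. 0. 0.] d mm [-31.82 -12.61 -12.4 ] | mid [0.326 0.399 0.28 ] end [0.42 0.3  0.33] fmax 3.67685937334492e-17
rows 16 r [-0.0001  0.      0.0803] d mm [-24.59  -0.53  -0.62] | mid [0.563 0.17  0.335] end [ 0.6  -0.02  0.34] fmax 0.6423597159161144
rows 8 r [0.     0.0698 0.    ] d mm [-14.95   5.4   14.46] | mid [ 0.613 -0.076  0.276] end [ 0.63  -0.112  0.201] fmax 0.5585053606381856
rows 8 r [-0.  0. -0.] d mm [-0.    0.   14.62] | mid [ 0.634 -0.082  0.151] end [ 0.639 -0.051  0.101] fmax 1.1102230246251565e-16
```

move_arm(
  series=[
    {"dx": -32,"dy": -12.5,"dz": -12.5},
    {"dx": -32,"dy": -12.5,"dz": -12.5},
    {"dx": -32,"dy": -12.5,"dz": -12.5},
    {"dx": -32,"dy": -12.5,"dz": -12.5},
    {"dx": -32,"dy": -12.5,"dz": -12.5},
    {"dx": -32,"dy": -12.5,"dz": -12.5},
    {"dx": -32,"dy": -12.5,"dz": -12.5},
    {"dx": -32,"dy": -12.5,"dz": -12.5},
  ],
)

```text
schema error: expected keys rx, ry, rz, dx, dy, dz, grip
```

move_arm(
  series=[
    {"rz": 0.08,"dx": -24.6},
    {"rz": 0.08,"dx": -24.6},
    {"rz": 0.08,"dx": -24.6},
    {"rz": 0.08,"dx": -24.6},
    {"rz": 0.08,"dx": -24.6},
    {"rz": 0.08,"dx": -24.6},
    {"rz": 0.08,"dx": -24.6},
    {"rz": 0.08,"dx": -24.6},
  ],
)

```text
schema error: expected keys rx, ry, rz, dx, dy, dz, grip
```

move_arm(
  series=[
    {"rz": 0.08,"dx": -24.6},
    {"rz": 0.08,"dx": -24.6},
    {"rz": 0.08,"dx": -24.6},
    {"rz": 0.08,"dx": -24.6},
    {"rz": 0.08,"dx": -24.6},
    {"rz": 0.08,"dx": -24.6},
    {"rz": 0.08,"dx": -24.6},
    {"rz": 0.08,"dx": -24.6},
  ],
)

```text
schema error: expected keys rx, ry, rz, dx, dy, dz, grip
```

```bash
python3 - <<'E'
from go import *
A=cur();s=manip.state();print(A.round(3),s['joints'].round(2),s['time_s'])
L=np.radians(32)
C=T(tool(L),tray(0,-80,200)); rows(A,C,8)
E
```

```text
[[-0.907  0.421 -0.     0.232]
 [ 0.421  0.907 -0.001  0.499]
 [-0.    -0.001 -1.     0.231]
 [ 0.     0.     0.     1.   ]] [ 1.14  0.09  0.18  1.66 -0.    1.57] 0.1
rows 8 r [-0.0449  0.0599  0.1561] d mm [-96.72  -0.33 -20.18] | mid [0.531 0.256 0.272] end [ 0.63  -0.112  0.201] fmax 1.2489948668141233
```

All keys required.

move_arm(
  series=[
    {"rx": 0,"ry": 0,"rz": 0,"dx": -32,"dy": -12.5,"dz": -12.5,"grip": 1},
    {"rx": 0,"ry": 0,"rz": 0,"dx": -32,"dy": -12.5,"dz": -12.5,"grip": 1},
    {"rx": 0,"ry": 0,"rz": 0,"dx": -32,"dy": -12.5,"dz": -12.5,"grip": 1},
    {"rx": 0,"ry": 0,"rz": 0,"dx": -32,"dy": -12.5,"dz": -12.5,"grip": 1},
    {"rx": 0,"ry": 0,"rz": 0,"dx": -32,"dy": -12.5,"dz": -12.5,"grip": 1},
    {"rx": 0,"ry": 0,"rz": 0,"dx": -32,"dy": -12.5,"dz": -12.5,"grip": 1},
    {"rx": 0,"ry": 0,"rz": 0,"dx": -32,"dy": -12.5,"dz": -12.5,"grip": 1},
    {"rx": 0,"ry": 0,"rz": 0,"dx": -32,"dy": -12.5,"dz": -12.5,"grip": 1},
  ],
)

```text
time_s: 0.77
tool_pos: [0.4225, 0.2988, 0.3317]
orientation: [0.216, 0.976, -0.0, -0.0]
contact_force: [0.7, 1.0, -0.4]
width: 0.999
grip_force: 0.0
```

move_arm(
  series=[
    {"rx": 0,"ry": 0,"rz": 0.08,"dx": -24.6,"dy": 0,"dz": 0,"grip": 1},
    {"rx": 0,"ry": 0,"rz": 0.08,"dx": -24.6,"dy": 0,"dz": 0,"grip": 1},
    {"rx": 0,"ry": 0,"rz": 0.08,"dx": -24.6,"dy": 0,"dz": 0,"grip": 1},
    {"rx": 0,"ry": 0,"rz": 0.08,"dx": -24.6,"dy": 0,"dz": 0,"grip": 1},
    {"rx": 0,"ry": 0,"rz": 0.08,"dx": -24.6,"dy": 0,"dz": 0,"grip": 1},
    {"rx": 0,"ry": 0,"rz": 0.08,"dx": -24.6,"dy": 0,"dz": 0,"grip": 1},
    {"rx": 0,"ry": 0,"rz": 0.08,"dx": -24.6,"dy": 0,"dz": 0,"grip": 1},
    {"rx": 0,"ry": 0,"rz": 0.08,"dx": -24.6,"dy": 0,"dz": 0,"grip": 1},
  ],
)

```text
time_s: 1.43
tool_pos: [0.5687, 0.1726, 0.3305]
orientation: [0.514, 0.858, -0.0, -0.0]
contact_force: [0.2, 0.6, 0.3]
width: 0.998
grip_force: 0.0
```

move_arm(
  series=[
    {"rx": 0,"ry": 0,"rz": 0.08,"dx": -24.6,"dy": 0,"dz": 0,"grip": 1},
    {"rx": 0,"ry": 0,"rz": 0.08,"dx": -24.6,"dy": 0,"dz": 0,"grip": 1},
    {"rx": 0,"ry": 0,"rz": 0.08,"dx": -24.6,"dy": 0,"dz": 0,"grip": 1},
    {"rx": 0,"ry": 0,"rz": 0.08,"dx": -24.6,"dy": 0,"dz": 0,"grip": 1},
    {"rx": 0,"ry": 0,"rz": 0.08,"dx": -24.6,"dy": 0,"dz": 0,"grip": 1},
    {"rx": 0,"ry": 0,"rz": 0.08,"dx": -24.6,"dy": 0,"dz": 0,"grip": 1},
    {"rx": 0,"ry": 0,"rz": 0.08,"dx": -24.6,"dy": 0,"dz": 0,"grip": 1},
    {"rx": 0,"ry": 0,"rz": 0.08,"dx": -24.6,"dy": 0,"dz": 0,"grip": 1},
  ],
)

```text
time_s: 2.1
tool_pos: [0.6095, -0.0168, 0.3305]
orientation: [0.757, 0.653, -0.0, -0.0]
contact_force: [0.5, -0.3, -0.4]
width: 1.003
grip_force: 0.0
```

```bash
python3 - <<'E'
from go import *
A=cur();s=manip.state();print(A.round(3),s['joints'].round(2),s['time_s'])
L=np.radians(32)
C=T(tool(L),tray(0,-80,200)); rows(A,C,8)
E
```

```text
[[ 0.147  0.989 -0.001  0.61 ]
 [ 0.989 -0.147  0.    -0.017]
 [-0.    -0.001 -1.     0.33 ]
 [ 0.     0.     0.     1.   ]] [-0.03  0.32  0.64  1.9  -0.    1.69] 2.1
rows 8 r [-0.0002  0.0698  0.0001] d mm [-15.23   4.28  13.15] | mid [ 0.618 -0.074  0.272] end [ 0.63  -0.112  0.201] fmax 0.5586760413053315
```

move_arm(
  series=[
    {"rx": 0,"ry": 0.07,"rz": 0,"dx": -15.2,"dy": 4.3,"dz": 13.1,"grip": 1},
    {"rx": 0,"ry": 0.07,"rz": 0,"dx": -15.2,"dy": 4.3,"dz": 13.1,"grip": 1},
    {"rx": 0,"ry": 0.07,"rz": 0,"dx": -15.2,"dy": 4.3,"dz": 13.1,"grip": 1},
    {"rx": 0,"ry": 0.07,"rz": 0,"dx": -15.2,"dy": 4.3,"dz": 13.1,"grip": 1},
    {"rx": 0,"ry": 0.07,"rz": 0,"dx": -15.2,"dy": 4.3,"dz": 13.1,"grip": 1},
    {"rx": 0,"ry": 0.07,"rz": 0,"dx": -15.2,"dy": 4.3,"dz": 13.1,"grip": 1},
    {"rx": 0,"ry": 0.07,"rz": 0,"dx": -15.2,"dy": 4.3,"dz": 13.1,"grip": 1},
    {"rx": 0,"ry": 0.07,"rz": 0,"dx": -15.2,"dy": 4.3,"dz": 13.1,"grip": 1},
  ],
)

```text
time_s: 2.77
tool_pos: [0.6303, -0.1118, 0.2012]
orientation: [0.727, 0.628, 0.211, -0.181]
contact_force: [0.5, 0.1, 0.2]
width: 1.0
grip_force: 0.0
```

```bash
python3 - <<'E'
from go import *
A=cur();s=manip.state();print(A.round(3),s['joints'].round(2),s['time_s'])
L=np.radians(32)
C=T(tool(L),tray(0,-80,83)); rows(A,C,8)
f=grab('top'); g=grab('scene')
im=np.zeros((384,800,3),np.uint8); im[:,:380]=cv2.resize(f['color'][60:250,180:370,::-1],(380,384)); im[:,400:]=cv2.resize(g['color'][60:252,130:330,::-1],(400,384))
cv2.imwrite('pics/pre.png',im)
E
```

```text
[[ 0.122  0.99   0.078  0.63 ]
 [ 0.837 -0.144  0.528 -0.112]
 [ 0.534  0.001 -0.846  0.201]
 [ 0.     0.     0.     1.   ]] [-0.41  0.41  0.41  1.74  0.54  1.26] 2.7667
rows 8 r [-0.0002 -0.0006  0.0005] d mm [-0.15 -0.04 14.64] | mid [ 0.635 -0.081  0.151] end [ 0.639 -0.051  0.101] fmax 0.0047662161198733805
```

View pics/pre.png

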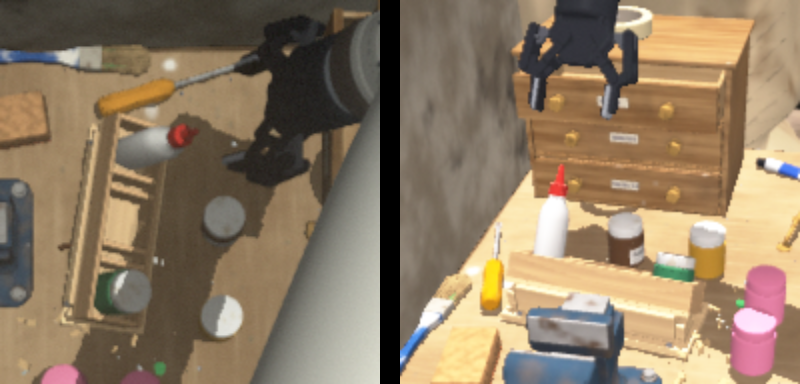

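The fingers straddle the bottle's axis: in the left panel the gap is near (250,110), in line with the cap at (183,135). Descending.

move_arm(
  series=[
    {"rx": 0,"ry": 0,"rz": 0,"dx": 0,"dy": 0,"dz": 20,"grip": 1},
    {"rx": 0,"ry": 0,"rz": 0,"dx": 0,"dy": 0,"dz": 20,"grip": 1},
    {"rx": 0,"ry": 0,"rz": 0,"dx": 0,"dy": 0,"dz": 20,"grip": 1},
    {"rx": 0,"ry": 0,"rz": 0,"dx": 0,"dy": 0,"dz": 20,"grip": 1},
    {"rx": 0,"ry": 0,"rz": 0,"dx": 0,"dy": 0,"dz": 12,"grip": 1},
    {"rx": 0,"ry": 0,"rz": 0,"dx": 0,"dy": 0,"dz": 12,"grip": 1},
    {"rx": 0,"ry": 0,"rz": 0,"dx": 0,"dy": 0,"dz": 6,"grip": 1},
    {"rx": 0,"ry": 0,"rz": 0,"dx": 0,"dy": 0,"dz": 6,"grip": 1},
  ],
)

```text
time_s: 3.53
tool_pos: [0.6393, -0.0491, 0.104]
orientation: [0.726, 0.629, 0.209, -0.18]
contact_force: [0.5, -0.0, -0.2]
width: 1.0
grip_force: 0.0
```

move_arm(
  series=[
    {"rx": 0,"ry": 0,"rz": 0,"dx": 0,"dy": 0,"dz": 0,"grip": 0.6},
    {"rx": 0,"ry": 0,"rz": 0,"dx": 0,"dy": 0,"dz": 0,"grip": 0.3},
    {"rx": 0,"ry": 0,"rz": 0,"dx": 0,"dy": 0,"dz": 0,"grip": 0.2},
    {"rx": 0,"ry": 0,"rz": 0,"dx": 0,"dy": 0,"dz": 0,"grip": 0.2},
    {"rx": 0,"ry": 0,"rz": 0,"dx": 0,"dy": 0,"dz": 0,"grip": 0.2},
    {"rx": 0,"ry": 0,"rz": 0,"dx": 0,"dy": 0,"dz": 0,"grip": 0.2},
    {"rx": 0,"ry": 0,"rz": 0,"dx": 0,"dy": 0,"dz": 0,"grip": 0.2},
    {"rx": 0,"ry": 0,"rz": 0,"dx": 0,"dy": 0,"dz": 0,"grip": 0.2},
  ],
)

```text
time_s: 4.2
tool_pos: [0.6395, -0.0505, 0.1044]
orientation: [0.727, 0.629, 0.209, -0.18]
contact_force: [-1.3, -2.7, 6.2]
width: 0.318
grip_force: 58.6
```

```bash
python3 - <<'E'
from go import *
A=cur();s=manip.state();print((Rt.T@(A[:3,3]-o)*1e3).round(1),s['width'],s['grip_force'],s['contact_force'])
f=grab('top'); g=grab('scene')
im=np.zeros((384,800,3),np.uint8); im[:,:380]=cv2.resize(f['color'][60:250,180:370,::-1],(380,384)); im[:,400:]=cv2.resize(g['color'][110:230,150:275,::-1],(400,384))
cv2.imwrite('pics/grasp.png',im)
E
```

```text
[  2.2 -80.4  85.2] 0.31756879044810393 58.63609533815179 [-1.25959857 -2.69685232  6.24933905]
```

View pics/grasp.png

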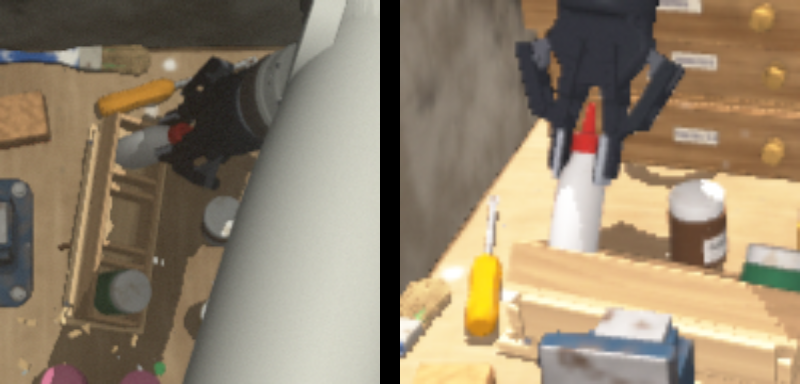

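The fingers are on the shoulder just below the cap, at about 27 mm. That is too high, so I'll open, go 6–7 mm deeper and grip again.

move_arm(
  series=[
    {"rx": 0,"ry": 0,"rz": 0,"dx": 0,"dy": 0,"dz": 0,"grip": 0.7},
    {"rx": 0,"ry": 0,"rz": 0,"dx": 0,"dy": 0,"dz": 0,"grip": 0.7},
    {"rx": 0,"ry": 0,"rz": 0,"dx": -1,"dy": 0,"dz": 0,"grip": 0.7},
    {"rx": 0,"ry": 0,"rz": 0,"dx": -1,"dy": 0,"dz": 2,"grip": 0.7},
    {"rx": 0,"ry": 0,"rz": 0,"dx": 0,"dy": 0,"dz": 2,"grip": 0.7},
    {"rx": 0,"ry": 0,"rz": 0,"dx": 0,"dy": 0,"dz": 2,"grip": 0.7},
    {"rx": 0,"ry": 0,"rz": 0,"dx": 0,"dy": 0,"dz": 1,"grip": 0.7},
    {"rx": 0,"ry": 0,"rz": 0,"dx": 0,"dy": 0,"dz": 0,"grip": 0.7},
  ],
)

```text
time_s: 4.97
tool_pos: [0.6393, -0.0477, 0.0961]
orientation: [0.727, 0.629, 0.209, -0.181]
contact_force: [0.7, -0.6, -0.2]
width: 0.704
grip_force: 0.0
```

move_arm(
  series=[
    {"rx": 0,"ry": 0,"rz": 0,"dx": 0,"dy": 0,"dz": 0,"grip": 0.5},
    {"rx": 0,"ry": 0,"rz": 0,"dx": 0,"dy": 0,"dz": 0,"grip": 0.35},
    {"rx": 0,"ry": 0,"rz": 0,"dx": 0,"dy": 0,"dz": 0,"grip": 0.25},
    {"rx": 0,"ry": 0,"rz": 0,"dx": 0,"dy": 0,"dz": 0,"grip": 0.25},
    {"rx": 0,"ry": 0,"rz": 0,"dx": 0,"dy": 0,"dz": 0,"grip": 0.25},
    {"rx": 0,"ry": 0,"rz": 0,"dx": 0,"dy": 0,"dz": 0,"grip": 0.25},
    {"rx": 0,"ry": 0,"rz": 0,"dx": 0,"dy": 0,"dz": 0,"grip": 0.25},
  ],
)

```text
time_s: 5.55
tool_pos: [0.6396, -0.0482, 0.097]
orientation: [0.727, 0.629, 0.209, -0.18]
contact_force: [0.3, -3.4, 4.7]
width: 0.35
grip_force: 59.7
```

```bash
python3 - <<'E'
from go import *
A=cur();s=manip.state();print((Rt.T@(A[:3,3]-o)*1e3).round(1),s['width'],s['grip_force'],s['contact_force'])
E
```

```text
[  0.2 -80.1  77.7] 0.350378796348824 59.702771364245564 [ 0.25197079 -3.43215273  4.66957728]
```

move_arm(
  series=[
    {"rx": 0,"ry": 0,"rz": 0,"dx": 0,"dy": 0,"dz": -4,"grip": 0.2},
    {"rx": 0,"ry": 0,"rz": 0,"dx": 0,"dy": 0,"dz": -6,"grip": 0.2},
    {"rx": 0,"ry": 0,"rz": 0,"dx": 0,"dy": 0,"dz": -8,"grip": 0.2},
    {"rx": 0,"ry": 0,"rz": 0,"dx": 0,"dy": 0,"dz": -8,"grip": 0.2},
    {"rx": 0,"ry": 0,"rz": 0,"dx": 0,"dy": 0,"dz": -8,"grip": 0.2},
    {"rx": 0,"ry": 0,"rz": 0,"dx": 0,"dy": 0,"dz": -8,"grip": 0.2},
    {"rx": 0,"ry": 0,"rz": 0,"dx": 0,"dy": 0,"dz": -6,"grip": 0.2},
    {"rx": 0,"ry": 0,"rz": 0,"dx": 0,"dy": 0,"dz": -4,"grip": 0.2},
  ],
)

```text
time_s: 6.22
tool_pos: [0.6356, -0.076, 0.1416]
orientation: [0.727, 0.629, 0.209, -0.18]
contact_force: [-0.5, -0.9, -0.4]
width: 0.35
grip_force: 59.4
```

```bash
python3 - <<'E'
from go import *
A=cur();s=manip.state();print((Rt.T@(A[:3,3]-o)*1e3).round(1),s['width'],s['grip_force'],s['contact_force'])
f=grab('top'); g=grab('scene')
im=np.zeros((384,800,3),np.uint8); im[:,:380]=cv2.resize(f['color'][60:250,180:370,::-1],(380,384)); im[:,400:]=cv2.resize(g['color'][110:230,150:275,::-1],(400,384))
cv2.imwrite('pics/lift.png',im)
E
```

```text
[ -0.  -80.3 130.4] 0.34998410429485116 59.40002810326405 [-0.45466762 -0.89730768 -0.39778117]
```

View pics/lift.png

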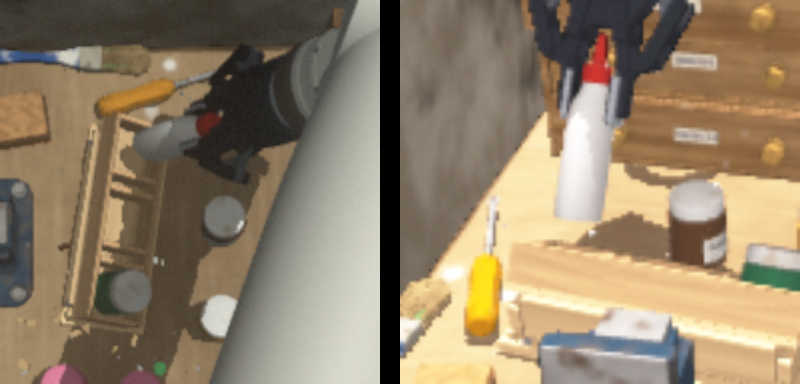

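The bottle is held in line and its foot is clear of the cell: in the right panel the foot at (580,215) is above the rim at (600,255).

```bash
python3 - <<'E'
from go import *
A=cur(); L=np.radians(32)
B=A.copy(); B[:3,3]=[.62,-.10,.23]; rows(A,B,4)
B2=T(tool(0),[.60,-.06,.29]); rows(B,B2,8)
C=T(tool(0),[.41,.18,.29]); rows(B2,C,12)
D=T(tool(0),[.41,.18,.085]); rows(C,D,8)
E
```

```text
rows 4 r [-0.  0. -0.] d mm [  6.23  -2.99 -22.26] | mid [ 0.628 -0.088  0.186] end [ 0.62 -0.1   0.23] fmax 1.3686706655387e-16
rows 8 r [-0.     -0.07    0.0006] d mm [ 6.77 -3.2  -5.79] | mid [ 0.609 -0.084  0.263] end [ 0.6  -0.06  0.29] fmax 0.5597442678736676
rows 12 r [ 0.  0. -0.] d mm [ 17.43 -18.62   0.  ] | mid [0.505 0.06  0.29 ] end [0.41 0.18 0.29] fmax 4.9106209600759395e-18
rows 8 r [ 0.  0. -0.] d mm [-0.    0.   25.62] | mid [0.41  0.18  0.188] end [0.41  0.18  0.085] fmax 7.365931440113909e-18
```

move_arm(
  series=[
    {"rx": 0,"ry": 0,"rz": 0,"dx": 6.2,"dy": -3,"dz": -22,"grip": 0.2},
    {"rx": 0,"ry": 0,"rz": 0,"dx": 6.2,"dy": -3,"dz": -22,"grip": 0.2},
    {"rx": 0,"ry": 0,"rz": 0,"dx": 6.2,"dy": -3,"dz": -22,"grip": 0.2},
    {"rx": 0,"ry": 0,"rz": 0,"dx": 6.2,"dy": -3,"dz": -22,"grip": 0.2},
  ],
)

```text
time_s: 6.65
tool_pos: [0.6195, -0.099, 0.2289]
orientation: [0.727, 0.629, 0.209, -0.181]
contact_force: [0.3, -0.4, -1.4]
width: 0.35
grip_force: 59.7
```

move_arm(
  series=[
    {"rx": 0,"ry": -0.07,"rz": 0,"dx": 6.8,"dy": -3,"dz": -6,"grip": 0.2},
    {"rx": 0,"ry": -0.07,"rz": 0,"dx": 6.8,"dy": -3,"dz": -6,"grip": 0.2},
    {"rx": 0,"ry": -0.07,"rz": 0,"dx": 6.8,"dy": -3,"dz": -6,"grip": 0.2},
    {"rx": 0,"ry": -0.07,"rz": 0,"dx": 6.8,"dy": -3,"dz": -6,"grip": 0.2},
    {"rx": 0,"ry": -0.07,"rz": 0,"dx": 6.8,"dy": -3,"dz": -6,"grip": 0.2},
    {"rx": 0,"ry": -0.07,"rz": 0,"dx": 6.8,"dy": -3,"dz": -6,"grip": 0.2},
    {"rx": 0,"ry": -0.07,"rz": 0,"dx": 6.8,"dy": -3,"dz": -6,"grip": 0.2},
    {"rx": 0,"ry": -0.07,"rz": 0,"dx": 6.8,"dy": -3,"dz": -6,"grip": 0.2},
  ],
)

```text
time_s: 7.32
tool_pos: [0.6012, -0.0592, 0.2907]
orientation: [0.756, 0.654, -0.001, 0.001]
contact_force: [0.1, 0.6, -2.0]
width: 0.349
grip_force: 59.6
```

move_arm(
  series=[
    {"rx": 0,"ry": 0,"rz": 0,"dx": 17.5,"dy": -18.5,"dz": 0,"grip": 0.2},
    {"rx": 0,"ry": 0,"rz": 0,"dx": 17.5,"dy": -18.5,"dz": 0,"grip": 0.2},
    {"rx": 0,"ry": 0,"rz": 0,"dx": 17.5,"dy": -18.5,"dz": 0,"grip": 0.2},
    {"rx": 0,"ry": 0,"rz": 0,"dx": 17.5,"dy": -18.5,"dz": 0,"grip": 0.2},
    {"rx": 0,"ry": 0,"rz": 0,"dx": 17.5,"dy": -18.5,"dz": 0,"grip": 0.2},
    {"rx": 0,"ry": 0,"rz": 0,"dx": 17.5,"dy": -18.5,"dz": 0,"grip": 0.2},
  ],
)

```text
time_s: 7.82
tool_pos: [0.5055, 0.0613, 0.2897]
orientation: [0.756, 0.654, -0.0, -0.0]
contact_force: [0.2, 0.9, -1.0]
width: 0.345
grip_force: 59.8
```

move_arm(
  series=[
    {"rx": 0,"ry": 0,"rz": 0,"dx": 17.5,"dy": -18.5,"dz": 0,"grip": 0.2},
    {"rx": 0,"ry": 0,"rz": 0,"dx": 17.5,"dy": -18.5,"dz": 0,"grip": 0.2},
    {"rx": 0,"ry": 0,"rz": 0,"dx": 17.5,"dy": -18.5,"dz": 0,"grip": 0.2},
    {"rx": 0,"ry": 0,"rz": 0,"dx": 17.5,"dy": -18.5,"dz": 0,"grip": 0.2},
    {"rx": 0,"ry": 0,"rz": 0,"dx": 17.5,"dy": -18.5,"dz": 0,"grip": 0.2},
    {"rx": 0,"ry": 0,"rz": 0,"dx": 17.5,"dy": -18.5,"dz": 0,"grip": 0.2},
  ],
)

```text
time_s: 8.32
tool_pos: [0.4107, 0.1811, 0.2898]
orientation: [0.756, 0.654, -0.0, -0.0]
contact_force: [0.3, 0.4, -1.9]
width: 0.349
grip_force: 59.8
```

```bash
python3 - <<'E'
from go import *
A=cur();s=manip.state();print(A.round(3),s['joints'].round(2),s['width'],s['time_s'])
D=T(tool(0),[.41,.18,.09]); rows(A,D,8)
g=grab('scene'); w=cloud(g); hsv=cv2.cvtColor(g['color'],cv2.COLOR_RGB2HSV)
# white bottle body below the pads: fit vertical axis
q=w.reshape(-1,3); m=(hsv[...,1].ravel()<50)&(hsv[...,2].ravel()>120)&(np.linalg.norm(q[:,:2]-A[:2,3],axis=1)<.06)&(q[:,2]<A[2,3]+.02)&(q[:,2]>.1)
P=q[m]; print(m.sum(),'z range',P[:,2].min(),P[:,2].max())
for z in np.arange(P[:,2].min(),P[:,2].max(),.02):
    s_=P[abs(P[:,2]-z-.01)<.01]; print(round(z+.01,3),np.percentile(s_,[3,50,97],axis=0)[:,:2].round(3).tolist())
E
```

```text
[[ 0.143  0.99  -0.     0.411]
 [ 0.99  -0.143  0.     0.181]
 [ 0.    -0.    -1.     0.29 ]
 [ 0.     0.     0.     1.   ]] [ 0.42 -0.12  0.08  1.78  0.    2.13] 0.348746506161744 8.3167
rows 8 r [-0.     -0.      0.0006] d mm [-0.15 -0.06 24.98] | mid [0.41  0.181 0.19 ] end [0.41 0.18 0.09] fmax 0.0048813985043668715
1161 z range 0.21823246825429474 0.30978613042204917
0.228 [[0.393, 0.186], [0.407, 0.205], [0.424, 0.209]]
0.248 [[0.394, 0.188], [0.408, 0.205], [0.424, 0.209]]
0.268 [[0.393, 0.185], [0.408, 0.204], [0.425, 0.209]]
0.288 [[0.394, 0.19], [0.409, 0.204], [0.43, 0.208]]
0.308 [[0.392, 0.189], [0.41, 0.198], [0.431, 0.205]]
```

The bottle hangs upright with its foot 71.7 mm below the TCP.

move_arm(
  series=[
    {"rx": 0,"ry": 0,"rz": 0,"dx": 0,"dy": 0,"dz": 25,"grip": 0.2},
    {"rx": 0,"ry": 0,"rz": 0,"dx": 0,"dy": 0,"dz": 30,"grip": 0.2},
    {"rx": 0,"ry": 0,"rz": 0,"dx": 0,"dy": 0,"dz": 30,"grip": 0.2},
    {"rx": 0,"ry": 0,"rz": 0,"dx": 0,"dy": 0,"dz": 30,"grip": 0.2},
    {"rx": 0,"ry": 0,"rz": 0,"dx": 0,"dy": 0,"dz": 30,"grip": 0.2},
    {"rx": 0,"ry": 0,"rz": 0,"dx": 0,"dy": 0,"dz": 30,"grip": 0.2},
    {"rx": 0,"ry": 0,"rz": 0,"dx": 0,"dy": 0,"dz": 20,"grip": 0.2},
    {"rx": 0,"ry": 0,"rz": 0,"dx": 0,"dy": 0,"dz": 12,"grip": 0.2},
  ],
)

```text
time_s: 9.03
tool_pos: [0.4104, 0.1797, 0.0801]
orientation: [0.756, 0.654, -0.002, -0.001]
contact_force: [0.8, -0.3, -0.9]
width: 0.348
grip_force: 59.8
```

move_arm(
  series=[
    {"rx": 0,"ry": 0,"rz": 0,"dx": 0,"dy": 0,"dz": 4,"grip": 0.2},
    {"rx": 0,"ry": 0,"rz": 0,"dx": 0,"dy": 0,"dz": 3,"grip": 0.2},
    {"rx": 0,"ry": 0,"rz": 0,"dx": 0,"dy": 0,"dz": 2,"grip": 0.2},
    {"rx": 0,"ry": 0,"rz": 0,"dx": 0,"dy": 0,"dz": 1,"grip": 0.2},
    {"rx": 0,"ry": 0,"rz": 0,"dx": 0,"dy": 0,"dz": 0,"grip": 0.2},
  ],
)

```text
time_s: 9.45
tool_pos: [0.4123, 0.1804, 0.0739]
orientation: [0.756, 0.654, 0.001, 0.0]
contact_force: [0.2, 0.8, -0.5]
width: 0.349
grip_force: 59.8
```

move_arm(
  series=[
    {"rx": 0,"ry": 0,"rz": 0,"dx": 0,"dy": 0,"dz": 1,"grip": 0.2},
    {"rx": 0,"ry": 0,"rz": 0,"dx": 0,"dy": 0,"dz": 1,"grip": 0.2},
    {"rx": 0,"ry": 0,"rz": 0,"dx": 0,"dy": 0,"dz": 0,"grip": 0.2},
    {"rx": 0,"ry": 0,"rz": 0,"dx": 0,"dy": 0,"dz": 0,"grip": 0.2},
  ],
)

```text
time_s: 9.78
tool_pos: [0.4127, 0.1808, 0.0737]
orientation: [0.756, 0.654, 0.002, 0.0]
contact_force: [-5.5, -0.4, 15.8]
width: 0.349
grip_force: 61.7
```

move_arm(
  series=[
    {"rx": 0,"ry": 0,"rz": 0,"dx": 0,"dy": 0,"dz": -1.5,"grip": 0.2},
    {"rx": 0,"ry": 0,"rz": 0,"dx": 0,"dy": 0,"dz": 0,"grip": 0.35},
    {"rx": 0,"ry": 0,"rz": 0,"dx": 0,"dy": 0,"dz": 0,"grip": 0.45},
    {"rx": 0,"ry": 0,"rz": 0,"dx": 0,"dy": 0,"dz": 0,"grip": 0.6},
    {"rx": 0,"ry": 0,"rz": 0,"dx": 0,"dy": 0,"dz": 0,"grip": 0.8},
    {"rx": 0,"ry": 0,"rz": 0,"dx": 0,"dy": 0,"dz": -5,"grip": 0.8},
    {"rx": 0,"ry": 0,"rz": 0,"dx": 0,"dy": 0,"dz": -10,"grip": 0.8},
    {"rx": 0,"ry": 0,"rz": 0,"dx": 0,"dy": 0,"dz": -20,"grip": 0.8},
  ],
)

```text
time_s: 10.45
tool_pos: [0.4108, 0.1797, 0.1067]
orientation: [0.756, 0.654, -0.002, -0.0]
contact_force: [0.1, 0.6, 0.0]
width: 0.803
grip_force: 0.0
```

move_arm(
  series=[
    {"rx": 0,"ry": 0,"rz": 0,"dx": 0,"dy": 0,"dz": -30,"grip": 1},
    {"rx": 0,"ry": 0,"rz": 0,"dx": 0,"dy": 0,"dz": -40,"grip": 1},
    {"rx": 0,"ry": 0,"rz": 0,"dx": 0,"dy": 0,"dz": -40,"grip": 1},
    {"rx": 0,"ry": 0,"rz": 0,"dx": 0,"dy": 0,"dz": -40,"grip": 1},
    {"rx": 0,"ry": 0,"rz": 0,"dx": 0,"dy": 0,"dz": -30,"grip": 1},
  ],
)

```text
time_s: 10.87
tool_pos: [0.4116, 0.1801, 0.2918]
orientation: [0.756, 0.654, 0.002, 0.0]
contact_force: [0.9, 0.4, 0.1]
width: 1.001
grip_force: 0.0
```

```bash
python3 - <<'E'
from go import *
A=cur();s=manip.state();print(A[:3,3].round(3),s['joints'].round(2),s['width'],s['time_s'])
g=grab('scene'); w=cloud(g); hsv=cv2.cvtColor(g['color'],cv2.COLOR_RGB2HSV)
q=w.reshape(-1,3); m=(hsv[...,1].ravel()<50)&(hsv[...,2].ravel()>120)&(np.linalg.norm(q[:,:2]-[.412,.18],axis=1)<.06)&(q[:,2]<.11)&(q[:,2]>.01)
P=q[m]
for z in np.arange(.01,.1,.02):
    s_=P[abs(P[:,2]-z-.01)<.01]; print(round(z+.01,3),np.percentile(s_,[3,50,97],axis=0)[:,:2].round(3).tolist())
ja=[.4577,-.1122]; jb=[.5667,-.1182]
B=T(tool(0),[*jb,.29]); print('to jb above'); rows(A,B,12)
rows(B,T(tool(0),[*jb,.032]),8)
E
```

```text
[0.412 0.18  0.292] [ 0.41 -0.12  0.09  1.78  0.    2.13] 1.001017674934723 10.8667
0.02 [[0.395, 0.188], [0.409, 0.205], [0.425, 0.208]]
0.04 [[0.395, 0.186], [0.409, 0.205], [0.425, 0.208]]
0.06 [[0.395, 0.188], [0.41, 0.204], [0.426, 0.209]]
0.08 [[0.395, 0.183], [0.409, 0.202], [0.426, 0.208]]
0.1 [[0.398, 0.18], [0.41, 0.193], [0.423, 0.201]]
to jb above
rows 12 r [ 0.0002 -0.0001  0.0004] d mm [-22.71  16.4    0.15] | mid [0.489 0.031 0.291] end [ 0.567 -0.118  0.29 ] fmax 0.0031922298954233912
rows 8 r [ 0.  0. -0.] d mm [-0.    0.   32.25] | mid [ 0.567 -0.118  0.161] end [ 0.567 -0.118  0.032] fmax 7.365931440113909e-18
```

The bottle stands upright at (0.41, 0.18). Next is jar_b, which goes to the far cell.

move_arm(
  series=[
    {"rx": 0,"ry": 0,"rz": 0,"dx": -22.6,"dy": 16.4,"dz": 0,"grip": 1},
    {"rx": 0,"ry": 0,"rz": 0,"dx": -22.6,"dy": 16.4,"dz": 0,"grip": 1},
    {"rx": 0,"ry": 0,"rz": 0,"dx": -22.6,"dy": 16.4,"dz": 0,"grip": 1},
    {"rx": 0,"ry": 0,"rz": 0,"dx": -22.6,"dy": 16.4,"dz": 0,"grip": 1},
    {"rx": 0,"ry": 0,"rz": 0,"dx": -22.6,"dy": 16.4,"dz": 0,"grip": 1},
    {"rx": 0,"ry": 0,"rz": 0,"dx": -22.6,"dy": 16.4,"dz": 0,"grip": 1},
    {"rx": 0,"ry": 0,"rz": 0,"dx": -22.6,"dy": 16.4,"dz": 0,"grip": 1},
    {"rx": 0,"ry": 0,"rz": 0,"dx": -22.6,"dy": 16.4,"dz": 0,"grip": 1},
  ],
)

```text
time_s: 11.58
tool_pos: [0.516, -0.019, 0.2883]
orientation: [0.756, 0.654, 0.0, 0.0]
contact_force: [0.1, 0.3, -0.1]
width: 0.998
grip_force: 0.0
```

move_arm(
  series=[
    {"rx": 0,"ry": 0,"rz": 0,"dx": -22.6,"dy": 16.4,"dz": 0,"grip": 1},
    {"rx": 0,"ry": 0,"rz": 0,"dx": -22.6,"dy": 16.4,"dz": 0,"grip": 1},
    {"rx": 0,"ry": 0,"rz": 0,"dx": -22.6,"dy": 16.4,"dz": 0,"grip": 1},
    {"rx": 0,"ry": 0,"rz": 0,"dx": -22.6,"dy": 16.4,"dz": 0,"grip": 1},
    {"rx": 0,"ry": 0,"rz": 0,"dx": 0,"dy": 0,"dz": 30,"grip": 1},
    {"rx": 0,"ry": 0,"rz": 0,"dx": 0,"dy": 0,"dz": 40,"grip": 1},
    {"rx": 0,"ry": 0,"rz": 0,"dx": 0,"dy": 0,"dz": 40,"grip": 1},
    {"rx": 0,"ry": 0,"rz": 0,"dx": 0,"dy": 0,"dz": 0,"grip": 1},
  ],
)

```text
time_s: 12.25
tool_pos: [0.5636, -0.1159, 0.1685]
orientation: [0.756, 0.654, -0.004, -0.006]
contact_force: [-0.9, 0.5, -1.7]
width: 1.002
grip_force: 0.0
```

```bash
python3 - <<'E'
from go import *
A=cur();s=manip.state();print(A.round(4),s['joints'].round(2),s['contact_force'],s['time_s'])
rows(A,T(tool(0),[.566,-.117,.031]),6)
E
```

```text
[[ 1.440e-01  9.895e-01 -1.380e-02  5.636e-01]
 [ 9.896e-01 -1.439e-01  2.800e-03 -1.159e-01]
 [ 8.000e-04 -1.400e-02 -9.999e-01  1.685e-01]
 [ 0.000e+00  0.000e+00  0.000e+00  1.000e+00]] [-0.2   0.15  0.12  1.56 -0.    1.51] [-0.91356249  0.53221248 -1.72108058] 12.25
rows 6 r [-0.0023 -0.0001  0.0007] d mm [-0.13  0.62 22.91] | mid [ 0.565 -0.116  0.1  ] end [ 0.566 -0.117  0.031] fmax 0.018695858249502997
```

move_arm(
  series=[
    {"rx": 0,"ry": 0,"rz": 0,"dx": 0,"dy": 0,"dz": 20,"grip": 1},
    {"rx": 0,"ry": 0,"rz": 0,"dx": 0,"dy": 0,"dz": 20,"grip": 1},
    {"rx": 0,"ry": 0,"rz": 0,"dx": 0,"dy": 0,"dz": 20,"grip": 1},
    {"rx": 0,"ry": 0,"rz": 0,"dx": 0,"dy": 0,"dz": 0,"grip": 1},
    {"rx": 0,"ry": 0,"rz": 0,"dx": 0,"dy": 0,"dz": 0,"grip": 1},
    {"rx": 0,"ry": 0,"rz": 0,"dx": 0,"dy": 0,"dz": 0,"grip": 1},
  ],
)

```text
time_s: 12.75
tool_pos: [0.5687, -0.1167, 0.1204]
orientation: [0.756, 0.654, 0.001, 0.001]
contact_force: [-0.3, 0.2, 0.7]
width: 0.997
grip_force: 0.0
```

```bash
python3 - <<'E'
from go import *
A=cur();s=manip.state();print(A.round(4),s['contact_force'],s['time_s'])
rows(A,T(tool(0),[.566,-.117,.031]),6)
E
```

```text
[[ 1.434e-01  9.897e-01  2.800e-03  5.687e-01]
 [ 9.897e-01 -1.434e-01 -6.000e-04 -1.167e-01]
 [-2.000e-04  2.900e-03 -1.000e+00  1.204e-01]
 [ 0.000e+00  0.000e+00  0.000e+00  1.000e+00]] [-0.26696572  0.17574662  0.68994802] 12.75
rows 6 r [0.0005 0.     0.0008] d mm [-0.12 -0.46 14.91] | mid [ 0.567 -0.117  0.076] end [ 0.566 -0.117  0.031] fmax 0.006535521760063331
```

move_arm(
  series=[
    {"rx": 0,"ry": 0,"rz": 0,"dx": 0,"dy": -1,"dz": 20,"grip": 1},
    {"rx": 0,"ry": 0,"rz": 0,"dx": 0,"dy": -1,"dz": 20,"grip": 1},
    {"rx": 0,"ry": 0,"rz": 0,"dx": 0,"dy": 0,"dz": 20,"grip": 1},
    {"rx": 0,"ry": 0,"rz": 0,"dx": 0,"dy": 0,"dz": 16,"grip": 1},
    {"rx": 0,"ry": 0,"rz": 0,"dx": 0,"dy": 0,"dz": 8,"grip": 1},
    {"rx": 0,"ry": 0,"rz": 0,"dx": 0,"dy": 0,"dz": 4,"grip": 1},
    {"rx": 0,"ry": 0,"rz": 0,"dx": 0,"dy": 0,"dz": 0,"grip": 1},
    {"rx": 0,"ry": 0,"rz": 0,"dx": 0,"dy": 0,"dz": 0,"grip": 1},
  ],
)

```text
time_s: 13.42
tool_pos: [0.5664, -0.1164, 0.0311]
orientation: [0.756, 0.654, 0.001, 0.001]
contact_force: [0.3, -0.1, 0.8]
width: 0.998
grip_force: 0.0
```

move_arm(
  series=[
    {"rx": 0,"ry": 0,"rz": 0,"dx": 0,"dy": 0,"dz": 0,"grip": 0.7},
    {"rx": 0,"ry": 0,"rz": 0,"dx": 0,"dy": 0,"dz": 0,"grip": 0.5},
    {"rx": 0,"ry": 0,"rz": 0,"dx": 0,"dy": 0,"dz": 0,"grip": 0.4},
    {"rx": 0,"ry": 0,"rz": 0,"dx": 0,"dy": 0,"dz": 0,"grip": 0.4},
    {"rx": 0,"ry": 0,"rz": 0,"dx": 0,"dy": 0,"dz": 0,"grip": 0.4},
    {"rx": 0,"ry": 0,"rz": 0,"dx": 0,"dy": 0,"dz": 0,"grip": 0.4},
  ],
)

```text
time_s: 13.92
tool_pos: [0.5661, -0.1163, 0.0306]
orientation: [0.756, 0.654, 0.0, 0.001]
contact_force: [-1.8, 0.7, 6.8]
width: 0.535
grip_force: 61.6
```

```bash
python3 - <<'E'
from go import *
A=cur();s=manip.state();print(A.round(4),s['contact_force'],s['width'],s['grip_force'])
h=A[2,3]*1e3; print('foot below TCP',h)
L=np.radians(32)
U=A.copy();U[2,3]+=.10; rows(A,U,6)
C=T(tool(L),tray(0,-80,6+h+75)); rows(U,C,8)
E
```

```text
[[ 1.435e-01  9.896e-01  1.400e-03  5.661e-01]
 [ 9.897e-01 -1.435e-01 -3.000e-04 -1.163e-01]
 [-1.000e-04  1.400e-03 -1.000e+00  3.060e-02]
 [ 0.000e+00  0.000e+00  0.000e+00  1.000e+00]] [-1.80823615  0.72181579  6.83684081] 0.5349840976202987 61.64294958114624
foot below TCP 30.647258966210728
rows 6 r [ 0. -0.  0.] d mm [ -0.     0.02 -16.67] | mid [ 0.566 -0.116  0.081] end [ 0.566 -0.116  0.131] fmax 1.721180342546809e-17
rows 8 r [0.     0.0698 0.0006] d mm [7.21 7.82 2.45] | mid [ 0.601 -0.092  0.124] end [ 0.637 -0.066  0.126] fmax 0.5585927716816427
```

move_arm(
  series=[
    {"rx": 0,"ry": 0,"rz": 0,"dx": 0,"dy": 0,"dz": -10,"grip": 0.4},
    {"rx": 0,"ry": 0,"rz": 0,"dx": 0,"dy": 0,"dz": -20,"grip": 0.4},
    {"rx": 0,"ry": 0,"rz": 0,"dx": 0,"dy": 0,"dz": -25,"grip": 0.4},
    {"rx": 0,"ry": 0,"rz": 0,"dx": 0,"dy": 0,"dz": -25,"grip": 0.4},
    {"rx": 0,"ry": 0,"rz": 0,"dx": 0,"dy": 0,"dz": -15,"grip": 0.4},
    {"rx": 0,"ry": 0,"rz": 0,"dx": 0,"dy": 0,"dz": -5,"grip": 0.4},
  ],
)

```text
time_s: 14.42
tool_pos: [0.5667, -0.1164, 0.1331]
orientation: [0.756, 0.654, 0.001, 0.002]
contact_force: [0.9, -1.4, -1.0]
width: 0.536
grip_force: 61.7
```

move_arm(
  series=[
    {"rx": 0,"ry": 0.07,"rz": 0,"dx": 7.2,"dy": 7.8,"dz": 2.4,"grip": 0.4},
    {"rx": 0,"ry": 0.07,"rz": 0,"dx": 7.2,"dy": 7.8,"dz": 2.4,"grip": 0.4},
    {"rx": 0,"ry": 0.07,"rz": 0,"dx": 7.2,"dy": 7.8,"dz": 2.4,"grip": 0.4},
    {"rx": 0,"ry": 0.07,"rz": 0,"dx": 7.2,"dy": 7.8,"dz": 2.4,"grip": 0.4},
    {"rx": 0,"ry": 0.07,"rz": 0,"dx": 7.2,"dy": 7.8,"dz": 2.4,"grip": 0.4},
    {"rx": 0,"ry": 0.07,"rz": 0,"dx": 7.2,"dy": 7.8,"dz": 2.4,"grip": 0.4},
    {"rx": 0,"ry": 0.07,"rz": 0,"dx": 7.2,"dy": 7.8,"dz": 2.4,"grip": 0.4},
    {"rx": 0,"ry": 0.07,"rz": 0,"dx": 7.2,"dy": 7.8,"dz": 2.4,"grip": 0.4},
  ],
)

```text
time_s: 15.08
tool_pos: [0.6362, -0.0659, 0.1244]
orientation: [0.727, 0.628, 0.21, -0.182]
contact_force: [-0.1, -0.0, -2.5]
width: 0.538
grip_force: 61.6
```

move_arm(
  series=[
    {"rx": 0,"ry": 0,"rz": 0,"dx": 0,"dy": 0,"dz": 0,"grip": 0.4},
    {"rx": 0,"ry": 0,"rz": 0,"dx": 0,"dy": 0,"dz": 0,"grip": 0.4},
  ],
)

```text
time_s: 15.25
tool_pos: [0.6354, -0.0666, 0.1233]
orientation: [0.727, 0.629, 0.208, -0.181]
contact_force: [-0.2, -0.4, -1.6]
width: 0.537
grip_force: 61.7
```

```bash
python3 - <<'E'
from go import *
A=cur();s=manip.state();L=np.radians(32)
print('tray',(Rt.T@(A[:3,3]-o)*1e3).round(1),'foot',30.6,s['contact_force'],s['width'])
rows(A,T(tool(L),tray(.5,-80,6+30.6+15)),6)
f=grab('top'); g=grab('scene')
# jar side points in the tray frame
w=cloud(g);q=(w.reshape(-1,3)-o)@Rt
t=(Rt.T@(A[:3,3]-o))
m=(abs(q[:,0]-t[0])<.035)&(abs(q[:,1]-t[1])<.035)&(q[:,2]<t[2]-.006)&(q[:,2]>t[2]-.028)
print('jar side scene',m.sum(),np.percentile(q[m],[2,50,98],axis=0).round(4))
q=(cloud(f).reshape(-1,3)-o)@Rt
m=(abs(q[:,0]-t[0])<.035)&(abs(q[:,1]-t[1])<.035)&(q[:,2]<t[2]-.006)&(q[:,2]>t[2]-.028)
print('jar side top',m.sum(),np.percentile(q[m],[2,50,98],axis=0).round(4))
im=np.zeros((384,800,3),np.uint8); im[:,:380]=cv2.resize(f['color'][60:250,180:370,::-1],(380,384)); im[:,400:]=cv2.resize(g['color'][110:230,150:275,::-1],(400,384))
cv2.imwrite('pics/jb.png',im)
E
```

```text
tray [ -1.9 -78.8 110. ] foot 30.6 [-0.24157894 -0.37338828 -1.57458937] 0.5367925412269399
rows 6 r [-0.0008  0.0001  0.0003] d mm [0.4  0.23 9.74] | mid [ 0.638 -0.05   0.099] end [ 0.642 -0.034  0.075] fmax 0.006019995657242078
jar side scene 181 [[-0.0045 -0.0958  0.0827]
 [ 0.0185 -0.0683  0.0929]
 [ 0.0246 -0.0541  0.1035]]
jar side top 106 [[-0.0054 -0.0952  0.0834]
 [ 0.017  -0.0698  0.094 ]
 [ 0.0223 -0.056   0.1037]]
```

View pics/jb.png

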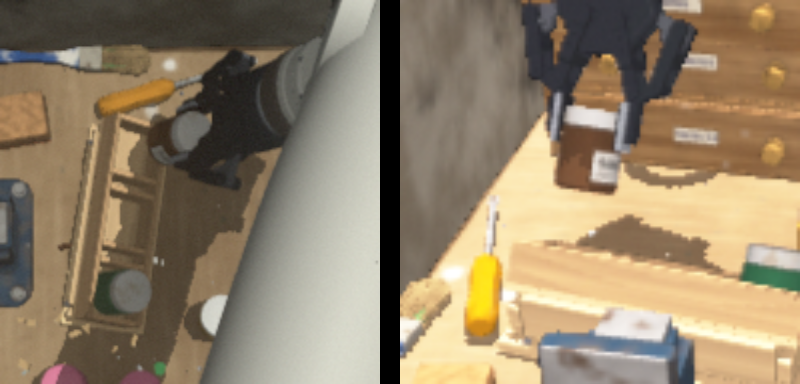

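The jar is gripped square and leans with the tool: in the right panel it is at (588,150) above the far cell.

move_arm(
  series=[
    {"rx": 0,"ry": 0,"rz": 0,"dx": 1,"dy": 1,"dz": 10,"grip": 0.4},
    {"rx": 0,"ry": 0,"rz": 0,"dx": 0.5,"dy": 0,"dz": 10,"grip": 0.4},
    {"rx": 0,"ry": 0,"rz": 0,"dx": 0,"dy": 0,"dz": 8,"grip": 0.4},
    {"rx": 0,"ry": 0,"rz": 0,"dx": 0,"dy": 0,"dz": 4,"grip": 0.4},
    {"rx": 0,"ry": 0,"rz": 0,"dx": 0,"dy": 0,"dz": 0,"grip": 0.4},
    {"rx": 0,"ry": 0,"rz": 0,"dx": 0,"dy": 0,"dz": 0,"grip": 0.4},
  ],
)

```text
time_s: 15.85
tool_pos: [0.6394, -0.0477, 0.0984]
orientation: [0.727, 0.629, 0.209, -0.181]
contact_force: [0.8, -0.2, -1.1]
width: 0.54
grip_force: 61.7
```

```bash
cat > chk.py <<'E'
from go import *
A=cur();s=manip.state()
print('tray',(Rt.T@(A[:3,3]-o)*1e3).round(1),'rotvec to tray lean',(R.from_matrix(A[:3,:3].T@tool(np.radians(32))).as_rotvec()).round(4),(Rt.T@s['contact_force']).round(1),s['width'],s['grip_force'],s['time_s'])
E
python3 chk.py
```

```text
tray [  1.3 -79.8  78.7] rotvec to tray lean [-0.0032 -0.0014  0.0044] [-0.6 -0.8 -0.9] 0.5402463788119447 61.708842515945435 15.85
```

move_arm(
  series=[
    {"rx": 0,"ry": 0,"rz": 0,"dx": -1.8,"dy": 0,"dz": 3,"grip": 0.4},
    {"rx": 0,"ry": 0,"rz": 0,"dx": 0,"dy": 0,"dz": 5,"grip": 0.4},
    {"rx": 0,"ry": 0,"rz": 0,"dx": 0,"dy": 0,"dz": 5,"grip": 0.4},
    {"rx": 0,"ry": 0,"rz": 0,"dx": 0,"dy": 0,"dz": 5,"grip": 0.4},
    {"rx": 0,"ry": 0,"rz": 0,"dx": 0,"dy": 0,"dz": 4,"grip": 0.4},
    {"rx": 0,"ry": 0,"rz": 0,"dx": 0,"dy": 0,"dz": 0,"grip": 0.4},
    {"rx": 0,"ry": 0,"rz": 0,"dx": 0,"dy": 0,"dz": 0,"grip": 0.4},
  ],
)

```text
time_s: 16.43
tool_pos: [0.6408, -0.0377, 0.0786]
orientation: [0.727, 0.629, 0.209, -0.181]
contact_force: [0.6, 0.3, -2.0]
width: 0.532
grip_force: 62.1
```

```bash
python3 chk.py
```

```text
tray [ -0.7 -79.8  56.6] rotvec to tray lean [-0.0033 -0.0016  0.004 ] [-0.7 -0.6 -1.9] 0.5320497864234834 62.09133267402649 16.4333
```

move_arm(
  series=[
    {"rx": 0,"ry": 0,"rz": 0,"dx": 0,"dy": 0,"dz": 3,"grip": 0.4},
    {"rx": 0,"ry": 0,"rz": 0,"dx": 0,"dy": 0,"dz": 4,"grip": 0.4},
    {"rx": 0,"ry": 0,"rz": 0,"dx": 0,"dy": 0,"dz": 4,"grip": 0.4},
    {"rx": 0,"ry": 0,"rz": 0,"dx": 0,"dy": 0,"dz": 3,"grip": 0.4},
    {"rx": 0,"ry": 0,"rz": 0,"dx": 0,"dy": 0,"dz": 2,"grip": 0.4},
    {"rx": 0,"ry": 0,"rz": 0,"dx": 0,"dy": 0,"dz": 1,"grip": 0.4},
    {"rx": 0,"ry": 0,"rz": 0,"dx": 0,"dy": 0,"dz": 0,"grip": 0.4},
    {"rx": 0,"ry": 0,"rz": 0,"dx": 0,"dy": 0,"dz": 0,"grip": 0.4},
  ],
)

```text
time_s: 17.1
tool_pos: [0.6423, -0.029, 0.0645]
orientation: [0.727, 0.629, 0.209, -0.181]
contact_force: [-0.4, 0.6, -1.7]
width: 0.536
grip_force: 62.1
```

```bash
python3 chk.py
```

```text
tray [ -0.7 -79.9  39.9] rotvec to tray lean [-0.0028 -0.0015  0.004 ] [-0.5  0.5 -1.7] 0.5364837495742055 62.07254648208618 17.1
```

move_arm(
  series=[
    {"rx": 0,"ry": 0,"rz": 0,"dx": 0,"dy": 0,"dz": 1.5,"grip": 0.4},
    {"rx": 0,"ry": 0,"rz": 0,"dx": 0,"dy": 0,"dz": 1,"grip": 0.4},
    {"rx": 0,"ry": 0,"rz": 0,"dx": 0,"dy": 0,"dz": 1,"grip": 0.4},
    {"rx": 0,"ry": 0,"rz": 0,"dx": 0,"dy": 0,"dz": 0,"grip": 0.4},
    {"rx": 0,"ry": 0,"rz": 0,"dx": 0,"dy": 0,"dz": 0,"grip": 0.4},
  ],
)

```text
time_s: 17.52
tool_pos: [0.6427, -0.0272, 0.0616]
orientation: [0.727, 0.629, 0.209, -0.181]
contact_force: [1.7, 0.9, -2.3]
width: 0.535
grip_force: 62.1
```

```bash
python3 chk.py
```

```text
tray [ -0.6 -80.1  36.5] rotvec to tray lean [-0.0025 -0.0015  0.0042] [-0.2 -1.5 -2.6] 0.5349942305022721 62.07417368888855 17.5167
```

move_arm(
  series=[
    {"rx": 0,"ry": 0,"rz": 0,"dx": 0,"dy": 0,"dz": 1,"grip": 0.4},
    {"rx": 0,"ry": 0,"rz": 0,"dx": 0,"dy": 0,"dz": 0,"grip": 0.4},
    {"rx": 0,"ry": 0,"rz": 0,"dx": 0,"dy": 0,"dz": 1,"grip": 0.4},
    {"rx": 0,"ry": 0,"rz": 0,"dx": 0,"dy": 0,"dz": 0,"grip": 0.4},
    {"rx": 0,"ry": 0,"rz": 0,"dx": 0,"dy": 0,"dz": 0,"grip": 0.4},
  ],
)

```text
time_s: 17.93
tool_pos: [0.6428, -0.0263, 0.0601]
orientation: [0.727, 0.629, 0.209, -0.181]
contact_force: [0.2, -0.4, 1.3]
width: 0.539
grip_force: 62.2
```

```bash
python3 chk.py
```

```text
tray [ -0.6 -80.1  34.7] rotvec to tray lean [-0.0023 -0.0015  0.0041] [ 0.4 -0.2  1.3] 0.5392205513120626 62.15764045715332 17.9333
```

move_arm(
  series=[
    {"rx": 0,"ry": 0,"rz": 0,"dx": 0,"dy": 0,"dz": 0.7,"grip": 0.4},
    {"rx": 0,"ry": 0,"rz": 0,"dx": 0,"dy": 0,"dz": 0,"grip": 0.5},
    {"rx": 0,"ry": 0,"rz": 0,"dx": 0,"dy": 0,"dz": 0,"grip": 0.65},
    {"rx": 0,"ry": 0,"rz": 0,"dx": 0,"dy": 0,"dz": 0,"grip": 0.75},
    {"rx": 0,"ry": 0,"rz": 0,"dx": 0,"dy": 0,"dz": 0,"grip": 0.75},
    {"rx": 0,"ry": 0,"rz": 0,"dx": 0,"dy": 0,"dz": -5,"grip": 0.75},
    {"rx": 0,"ry": 0,"rz": 0,"dx": 0,"dy": 0,"dz": -15,"grip": 0.75},
    {"rx": 0,"ry": 0,"rz": 0,"dx": 0,"dy": 0,"dz": -25,"grip": 0.75},
  ],
)

```text
time_s: 18.6
tool_pos: [0.6382, -0.0487, 0.096]
orientation: [0.727, 0.629, 0.208, -0.183]
contact_force: [0.6, -0.4, -0.1]
width: 0.749
grip_force: 0.0
```

move_arm(
  series=[
    {"rx": 0,"ry": 0,"rz": 0,"dx": 0,"dy": 0,"dz": -30,"grip": 0.75},
    {"rx": 0,"ry": 0,"rz": 0,"dx": 0,"dy": 0,"dz": -35,"grip": 1},
    {"rx": 0,"ry": 0,"rz": 0,"dx": 0,"dy": 0,"dz": -35,"grip": 1},
    {"rx": 0,"ry": 0,"rz": 0,"dx": 0,"dy": 0,"dz": -20,"grip": 1},
  ],
)

```text
time_s: 18.93
tool_pos: [0.6303, -0.1144, 0.2028]
orientation: [0.727, 0.629, 0.21, -0.179]
contact_force: [0.7, 0.3, 0.4]
width: 1.001
grip_force: 0.0
```

```bash
python3 chk.py; python3 - <<'E'
from go import *
A=cur()
B=T(tool(0),[.50,-.10,.26]); rows(A,B,8)
rows(B,T(tool(0),[.457,-.111,.12]),8)
E
```

```text
tray [ -0.4 -80.7 202.9] rotvec to tray lean [ 0.0006 -0.0006  0.0051] [ 0.6 -0.7  0.1] 1.001203016515957 0.0 18.9333
rows 8 r [ 0.0003 -0.0699  0.0006] d mm [  1.67 -16.36  -7.09] | mid [ 0.565 -0.111  0.231] end [ 0.5  -0.1   0.26] fmax 0.5591317505823455
rows 8 r [ 0.  0. -0.] d mm [-2.16 -5.11 17.5 ] | mid [ 0.478 -0.106  0.19 ] end [ 0.457 -0.111  0.12 ] fmax 7.365931440113909e-18
```

move_arm(
  series=[
    {"rx": 0,"ry": -0.07,"rz": 0,"dx": 1.7,"dy": -16.4,"dz": -7,"grip": 1},
    {"rx": 0,"ry": -0.07,"rz": 0,"dx": 1.7,"dy": -16.4,"dz": -7,"grip": 1},
    {"rx": 0,"ry": -0.07,"rz": 0,"dx": 1.7,"dy": -16.4,"dz": -7,"grip": 1},
    {"rx": 0,"ry": -0.07,"rz": 0,"dx": 1.7,"dy": -16.4,"dz": -7,"grip": 1},
    {"rx": 0,"ry": -0.07,"rz": 0,"dx": 1.7,"dy": -16.4,"dz": -7,"grip": 1},
    {"rx": 0,"ry": -0.07,"rz": 0,"dx": 1.7,"dy": -16.4,"dz": -7,"grip": 1},
    {"rx": 0,"ry": -0.07,"rz": 0,"dx": 1.7,"dy": -16.4,"dz": -7,"grip": 1},
    {"rx": 0,"ry": -0.07,"rz": 0,"dx": 1.7,"dy": -16.4,"dz": -7,"grip": 1},
  ],
)

```text
time_s: 19.6
tool_pos: [0.4989, -0.0983, 0.257]
orientation: [0.756, 0.654, -0.001, 0.002]
contact_force: [0.8, 0.3, 0.9]
width: 1.0
grip_force: 0.0
```

move_arm(
  series=[
    {"rx": 0,"ry": 0,"rz": 0,"dx": -2.2,"dy": -5.1,"dz": 17.5,"grip": 1},
    {"rx": 0,"ry": 0,"rz": 0,"dx": -2.2,"dy": -5.1,"dz": 17.5,"grip": 1},
    {"rx": 0,"ry": 0,"rz": 0,"dx": -2.2,"dy": -5.1,"dz": 17.5,"grip": 1},
    {"rx": 0,"ry": 0,"rz": 0,"dx": -2.2,"dy": -5.1,"dz": 17.5,"grip": 1},
    {"rx": 0,"ry": 0,"rz": 0,"dx": -2.2,"dy": -5.1,"dz": 17.5,"grip": 1},
    {"rx": 0,"ry": 0,"rz": 0,"dx": -2.2,"dy": -5.1,"dz": 17.5,"grip": 1},
    {"rx": 0,"ry": 0,"rz": 0,"dx": 0,"dy": 0,"dz": 0,"grip": 1},
    {"rx": 0,"ry": 0,"rz": 0,"dx": 0,"dy": 0,"dz": 0,"grip": 1},
  ],
)

```text
time_s: 20.27
tool_pos: [0.4671, -0.1067, 0.1509]
orientation: [0.756, 0.654, -0.0, -0.0]
contact_force: [-0.0, 0.1, 0.2]
width: 1.001
grip_force: 0.0
```

```bash
python3 - <<'E'
from go import *
A=cur();s=manip.state();print(A.round(4),s['contact_force'],s['joints'].round(2),s['time_s'])
rows(A,T(tool(0),[.457,-.111,.12]),4)
f=grab('top'); w=cloud(f); q=(w.reshape(-1,3)-o)@Rt
for n,y in(('cell2',-.08),('kept',.08)):
    m=(abs(q[:,0])<.035)&(abs(q[:,1]-y)<.035)&(q[:,2]>.055)&(q[:,2]<.08)
    print(n,m.sum(),cv2.minEnclosingCircle(q[m,:2].astype(np.float32)) if m.sum() else '',np.median(q[m],0))
E
```

```text
[[ 1.437e-01  9.896e-01 -9.000e-04  4.671e-01]
 [ 9.896e-01 -1.437e-01  3.000e-04 -1.067e-01]
 [ 1.000e-04 -9.000e-04 -1.000e+00  1.509e-01]
 [ 0.000e+00  0.000e+00  0.000e+00  1.000e+00]] [-0.03686581  0.14774216  0.21864337] [-0.22 -0.1  -0.16  1.51  0.    1.49] 20.2667
rows 4 r [-0.0002 -0.      0.0011] d mm [-1.42 -2.35  7.74] | mid [ 0.462 -0.109  0.135] end [ 0.457 -0.111  0.12 ] fmax 0.009051650175189689
cell2 293 ((0.0005602099699899554, -0.081458181142807), 0.02334301359951496) [ 0.0041494  -0.0801197   0.06653386]
kept 345 ((0.0006287114229053259, 0.07936330139636993), 0.02335050329566002) [0.00236547 0.07918184 0.06273708]
```

jar_b sits in the far cell, its lid height matching and centred to about 1.5 mm. Now jar_a.

move_arm(
  series=[
    {"rx": 0,"ry": 0,"rz": 0,"dx": -1.9,"dy": -3.1,"dz": 15,"grip": 1},
    {"rx": 0,"ry": 0,"rz": 0,"dx": -1.9,"dy": -3.1,"dz": 20,"grip": 1},
    {"rx": 0,"ry": 0,"rz": 0,"dx": -1.9,"dy": -3.1,"dz": 20,"grip": 1},
    {"rx": 0,"ry": 0,"rz": 0,"dx": 0,"dy": 0,"dz": 20,"grip": 1},
    {"rx": 0,"ry": 0,"rz": 0,"dx": 0,"dy": 0,"dz": 20,"grip": 1},
    {"rx": 0,"ry": 0,"rz": 0,"dx": 0,"dy": 0,"dz": 14,"grip": 1},
    {"rx": 0,"ry": 0,"rz": 0,"dx": 0,"dy": 0,"dz": 8,"grip": 1},
    {"rx": 0,"ry": 0,"rz": 0,"dx": 0,"dy": 0,"dz": 2,"grip": 1},
  ],
)

```text
time_s: 20.98
tool_pos: [0.4578, -0.111, 0.0317]
orientation: [0.756, 0.654, -0.0, -0.0]
contact_force: [-0.1, -0.5, -0.3]
width: 1.005
grip_force: 0.0
```

move_arm(
  series=[
    {"rx": 0,"ry": 0,"rz": 0,"dx": 0,"dy": 0,"dz": 0,"grip": 1},
    {"rx": 0,"ry": 0,"rz": 0,"dx": 0,"dy": 0,"dz": 0,"grip": 1},
  ],
)

```text
time_s: 21.15
tool_pos: [0.4584, -0.1112, 0.0332]
orientation: [0.756, 0.654, 0.0, 0.001]
contact_force: [0.1, -0.2, 0.4]
width: 0.998
grip_force: 0.0
```

move_arm(
  series=[
    {"rx": 0,"ry": 0,"rz": 0,"dx": 0,"dy": -1,"dz": 2,"grip": 0.7},
    {"rx": 0,"ry": 0,"rz": 0,"dx": 0,"dy": 0,"dz": 0,"grip": 0.5},
    {"rx": 0,"ry": 0,"rz": 0,"dx": 0,"dy": 0,"dz": 0,"grip": 0.4},
    {"rx": 0,"ry": 0,"rz": 0,"dx": 0,"dy": 0,"dz": 0,"grip": 0.4},
    {"rx": 0,"ry": 0,"rz": 0,"dx": 0,"dy": 0,"dz": 0,"grip": 0.4},
    {"rx": 0,"ry": 0,"rz": 0,"dx": 0,"dy": 0,"dz": 0,"grip": 0.4},
  ],
)

```text
time_s: 21.65
tool_pos: [0.4569, -0.111, 0.0308]
orientation: [0.756, 0.654, 0.0, 0.0]
contact_force: [-0.9, 0.5, 6.3]
width: 0.538
grip_force: 61.6
```

```bash
python3 - <<'E'
from go import *
A=cur();s=manip.state();print(A.round(4),s['contact_force'],s['width'],s['grip_force'])
h=A[2,3]*1e3; L=np.radians(32)
U=A.copy();U[2,3]+=.10
C=T(tool(L),tray(-.5,0,6+h+75)); rows(U,C,8)
E
```

```text
[[ 1.436e-01  9.896e-01  1.100e-03  4.569e-01]
 [ 9.896e-01 -1.436e-01 -3.000e-04 -1.110e-01]
 [-1.000e-04  1.200e-03 -1.000e+00  3.080e-02]
 [ 0.000e+00  0.000e+00  0.000e+00  1.000e+00]] [-0.88528459  0.45643752  6.2662591 ] 0.5378737066972228 61.6009783744812
rows 8 r [-0.      0.0698  0.0006] d mm [ 8.48 11.42  2.81] | mid [ 0.507 -0.083  0.123] end [ 0.558 -0.055  0.126] fmax 0.558649626511412
```

move_arm(
  series=[
    {"rx": 0,"ry": 0,"rz": 0,"dx": 0,"dy": 0,"dz": -10,"grip": 0.4},
    {"rx": 0,"ry": 0,"rz": 0,"dx": 0,"dy": 0,"dz": -20,"grip": 0.4},
    {"rx": 0,"ry": 0,"rz": 0,"dx": 0,"dy": 0,"dz": -25,"grip": 0.4},
    {"rx": 0,"ry": 0,"rz": 0,"dx": 0,"dy": 0,"dz": -25,"grip": 0.4},
    {"rx": 0,"ry": 0,"rz": 0,"dx": 0,"dy": 0,"dz": -15,"grip": 0.4},
    {"rx": 0,"ry": 0,"rz": 0,"dx": 0,"dy": 0,"dz": -5,"grip": 0.4},
  ],
)

```text
time_s: 22.15
tool_pos: [0.4576, -0.1112, 0.1332]
orientation: [0.756, 0.654, 0.001, 0.002]
contact_force: [0.7, 0.3, -0.1]
width: 0.536
grip_force: 61.6
```

move_arm(
  series=[
    {"rx": 0,"ry": 0.07,"rz": 0,"dx": 8.4,"dy": 11.4,"dz": 2.8,"grip": 0.4},
    {"rx": 0,"ry": 0.07,"rz": 0,"dx": 8.4,"dy": 11.4,"dz": 2.8,"grip": 0.4},
    {"rx": 0,"ry": 0.07,"rz": 0,"dx": 8.4,"dy": 11.4,"dz": 2.8,"grip": 0.4},
    {"rx": 0,"ry": 0.07,"rz": 0,"dx": 8.4,"dy": 11.4,"dz": 2.8,"grip": 0.4},
    {"rx": 0,"ry": 0.07,"rz": 0,"dx": 8.4,"dy": 11.4,"dz": 2.8,"grip": 0.4},
    {"rx": 0,"ry": 0.07,"rz": 0,"dx": 8.4,"dy": 11.4,"dz": 2.8,"grip": 0.4},
    {"rx": 0,"ry": 0.07,"rz": 0,"dx": 8.4,"dy": 11.4,"dz": 2.8,"grip": 0.4},
    {"rx": 0,"ry": 0.07,"rz": 0,"dx": 8.4,"dy": 11.4,"dz": 2.8,"grip": 0.4},
  ],
)

```text
time_s: 22.82
tool_pos: [0.5572, -0.0548, 0.1241]
orientation: [0.727, 0.628, 0.21, -0.182]
contact_force: [-0.7, 0.0, -0.4]
width: 0.535
grip_force: 61.4
```

move_arm(
  series=[
    {"rx": 0,"ry": 0,"rz": 0,"dx": 0,"dy": 0,"dz": 0,"grip": 0.4},
    {"rx": 0,"ry": 0,"rz": 0,"dx": 0,"dy": 0,"dz": 0,"grip": 0.4},
    {"rx": 0,"ry": 0,"rz": 0,"dx": 0,"dy": 0,"dz": 0,"grip": 0.4},
  ],
)

```text
time_s: 23.07
tool_pos: [0.5563, -0.0552, 0.1242]
orientation: [0.727, 0.629, 0.208, -0.181]
contact_force: [-0.3, 0.8, -1.3]
width: 0.537
grip_force: 61.6
```

```bash
python3 chk.py; python3 - <<'E'
from go import *
A=cur();t=(Rt.T@(A[:3,3]-o))
for n in('scene','top'):
    q=(cloud(grab(n)).reshape(-1,3)-o)@Rt
    m=(abs(q[:,0]-t[0])<.035)&(abs(q[:,1]-t[1])<.035)&(q[:,2]<t[2]-.006)&(q[:,2]>t[2]-.028)
    print(n,m.sum(),np.percentile(q[m],[2,50,98],axis=0).round(4))
E
```

```text
tray [ -1.8   1.2 111. ] rotvec to tray lean [-0.0033  0.0004  0.0035] [-0.   0.4 -1.5] 0.5373308936999095 61.58234238624573 23.0667
scene 190 [[-0.0015 -0.0178  0.0834]
 [ 0.0188  0.0101  0.0939]
 [ 0.0245  0.0257  0.1045]]
top 112 [[-0.0024 -0.018   0.0842]
 [ 0.0183  0.0077  0.0951]
 [ 0.0226  0.0234  0.1048]]
```

move_arm(
  series=[
    {"rx": 0,"ry": 0,"rz": 0,"dx": 0.3,"dy": 1,"dz": 8,"grip": 0.4},
    {"rx": 0,"ry": 0,"rz": 0,"dx": 0,"dy": 0,"dz": 8,"grip": 0.4},
    {"rx": 0,"ry": 0,"rz": 0,"dx": 0,"dy": 0,"dz": 8,"grip": 0.4},
    {"rx": 0,"ry": 0,"rz": 0,"dx": 0,"dy": 0,"dz": 6,"grip": 0.4},
    {"rx": 0,"ry": 0,"rz": 0,"dx": 0,"dy": 0,"dz": 3,"grip": 0.4},
    {"rx": 0,"ry": 0,"rz": 0,"dx": 0,"dy": 0,"dz": 0,"grip": 0.4},
    {"rx": 0,"ry": 0,"rz": 0,"dx": 0,"dy": 0,"dz": 0,"grip": 0.4},
  ],
)

```text
time_s: 23.75
tool_pos: [0.5603, -0.0373, 0.0966]
orientation: [0.727, 0.629, 0.209, -0.181]
contact_force: [0.6, 0.1, -0.8]
width: 0.535
grip_force: 61.6
```

```bash
python3 chk.py
```

```text
tray [-0.9 -0.1 77.9] rotvec to tray lean [-0.0029 -0.0015  0.0042] [-0.2 -0.6 -0.8] 0.5350812881341963 61.58170223236084 23.75
```

move_arm(
  series=[
    {"rx": 0,"ry": 0,"rz": 0,"dx": 0,"dy": 0,"dz": 4,"grip": 0.4},
    {"rx": 0,"ry": 0,"rz": 0,"dx": 0,"dy": 0,"dz": 5,"grip": 0.4},
    {"rx": 0,"ry": 0,"rz": 0,"dx": 0,"dy": 0,"dz": 5,"grip": 0.4},
    {"rx": 0,"ry": 0,"rz": 0,"dx": 0,"dy": 0,"dz": 5,"grip": 0.4},
    {"rx": 0,"ry": 0,"rz": 0,"dx": 0,"dy": 0,"dz": 2,"grip": 0.4},
    {"rx": 0,"ry": 0,"rz": 0,"dx": 0,"dy": 0,"dz": 0,"grip": 0.4},
  ],
)

```text
time_s: 24.25
tool_pos: [0.5617, -0.0261, 0.0782]
orientation: [0.727, 0.629, 0.209, -0.181]
contact_force: [-0.9, -0.2, -0.0]
width: 0.53
grip_force: 61.6
```

move_arm(
  series=[
    {"rx": 0,"ry": 0,"rz": 0,"dx": 0,"dy": 0,"dz": 3,"grip": 0.4},
    {"rx": 0,"ry": 0,"rz": 0,"dx": 0,"dy": 0,"dz": 4,"grip": 0.4},
    {"rx": 0,"ry": 0,"rz": 0,"dx": 0,"dy": 0,"dz": 4,"grip": 0.4},
    {"rx": 0,"ry": 0,"rz": 0,"dx": 0,"dy": 0,"dz": 4,"grip": 0.4},
    {"rx": 0,"ry": 0,"rz": 0,"dx": 0,"dy": 0,"dz": 3,"grip": 0.4},
    {"rx": 0,"ry": 0,"rz": 0,"dx": 0,"dy": 0,"dz": 1,"grip": 0.4},
    {"rx": 0,"ry": 0,"rz": 0,"dx": 0,"dy": 0,"dz": 0,"grip": 0.4},
    {"rx": 0,"ry": 0,"rz": 0,"dx": 0,"dy": 0,"dz": 0,"grip": 0.4},
  ],
)

```text
time_s: 24.92
tool_pos: [0.5634, -0.0165, 0.0628]
orientation: [0.727, 0.629, 0.209, -0.181]
contact_force: [-0.4, -0.8, -0.9]
width: 0.535
grip_force: 61.6
```

```bash
python3 chk.py
```

```text
tray [-0.9 -0.1 38.1] rotvec to tray lean [-0.0026 -0.0015  0.0041] [-1.2  0.3 -0.3] 0.5350329534480843 61.58188462257385 24.9167
```

Last time contact came at about 35 mm.

move_arm(
  series=[
    {"rx": 0,"ry": 0,"rz": 0,"dx": 0,"dy": 0,"dz": 1,"grip": 0.4},
    {"rx": 0,"ry": 0,"rz": 0,"dx": 0,"dy": 0,"dz": 1,"grip": 0.4},
    {"rx": 0,"ry": 0,"rz": 0,"dx": 0,"dy": 0,"dz": 1,"grip": 0.4},
    {"rx": 0,"ry": 0,"rz": 0,"dx": 0,"dy": 0,"dz": 0.7,"grip": 0.4},
    {"rx": 0,"ry": 0,"rz": 0,"dx": 0,"dy": 0,"dz": 0,"grip": 0.4},
    {"rx": 0,"ry": 0,"rz": 0,"dx": 0,"dy": 0,"dz": 0,"grip": 0.4},
  ],
)

```text
time_s: 25.42
tool_pos: [0.5637, -0.0147, 0.06]
orientation: [0.727, 0.629, 0.209, -0.181]
contact_force: [-2.0, -2.4, 3.6]
width: 0.534
grip_force: 62.1
```

```bash
python3 chk.py
```

```text
tray [-0.9 -0.2 34.8] rotvec to tray lean [-0.0022 -0.0013  0.004 ] [-0.4  1.6  4.4] 0.534348549818694 62.11593747138977 25.4167
```

move_arm(
  series=[
    {"rx": 0,"ry": 0,"rz": 0,"dx": 0,"dy": 0,"dz": 0,"grip": 0.5},
    {"rx": 0,"ry": 0,"rz": 0,"dx": 0,"dy": 0,"dz": 0,"grip": 0.6},
    {"rx": 0,"ry": 0,"rz": 0,"dx": 0,"dy": 0,"dz": 0,"grip": 0.7},
    {"rx": 0,"ry": 0,"rz": 0,"dx": 0,"dy": 0,"dz": 0,"grip": 0.7},
    {"rx": 0,"ry": 0,"rz": 0,"dx": 0,"dy": 0,"dz": 0,"grip": 0.7},
    {"rx": 0,"ry": 0,"rz": 0,"dx": 0,"dy": 0,"dz": -5,"grip": 0.7},
    {"rx": 0,"ry": 0,"rz": 0,"dx": 0,"dy": 0,"dz": -15,"grip": 0.7},
    {"rx": 0,"ry": 0,"rz": 0,"dx": 0,"dy": 0,"dz": -25,"grip": 0.7},
  ],
)

```text
time_s: 26.08
tool_pos: [0.5592, -0.0375, 0.0967]
orientation: [0.726, 0.629, 0.208, -0.182]
contact_force: [-0.0, 0.5, 0.3]
width: 0.699
grip_force: 0.0
```

move_arm(
  series=[
    {"rx": 0,"ry": 0,"rz": 0,"dx": 0,"dy": 0,"dz": -30,"grip": 0.7},
    {"rx": 0,"ry": 0,"rz": 0,"dx": 0,"dy": 0,"dz": -35,"grip": 0.7},
    {"rx": 0,"ry": 0,"rz": 0,"dx": 0,"dy": 0,"dz": -35,"grip": 0.7},
    {"rx": 0,"ry": 0,"rz": 0,"dx": 0,"dy": 0,"dz": -20,"grip": 0.7},
    {"rx": 0,"ry": 0,"rz": 0,"dx": 0,"dy": 0,"dz": 0,"grip": 0.7},
    {"rx": 0,"ry": 0,"rz": 0,"dx": 0,"dy": 0,"dz": 0,"grip": 0.7},
  ],
)

```text
time_s: 26.58
tool_pos: [0.5516, -0.1022, 0.2002]
orientation: [0.727, 0.629, 0.209, -0.18]
contact_force: [-0.1, 0.4, -0.7]
width: 0.702
grip_force: 0.0
```

```bash
python3 - <<'E'
from go import *
f=grab('top'); g=grab('scene'); w=cloud(f); q=(w.reshape(-1,3)-o)@Rt
for n,y in(('cell2',-.08),('cell1',0),('kept',.08)):
    m=(abs(q[:,0])<.035)&(abs(q[:,1]-y)<.035)&(q[:,2]>.055)&(q[:,2]<.08)
    print(n,m.sum(),cv2.minEnclosingCircle(q[m,:2].astype(np.float32)) if m.sum() else '',np.median(q[m],0))
im=np.zeros((384,800,3),np.uint8); im[:,:380]=cv2.resize(f['color'][60:280,160:370,::-1],(380,384)); im[:,400:]=cv2.resize(g['color'][100:292,130:330,::-1],(400,384))
cv2.imwrite('pics/end.png',im); print(manip.state()['time_s'])
E
```

```text
cell2 340 ((-0.0012640765635296702, -0.08142003417015076), 0.023835180327296257) [ 0.00191182 -0.07981118  0.06654673]
cell1 354 ((-0.0006532512488774955, -0.0014085326110944152), 0.023825639858841896) [ 0.00247976 -0.00053262  0.06668794]
kept 342 ((0.0001153767661890015, 0.07841665297746658), 0.023847339674830437) [0.00233371 0.07956936 0.06286561]
26.6833
```

View pics/end.png

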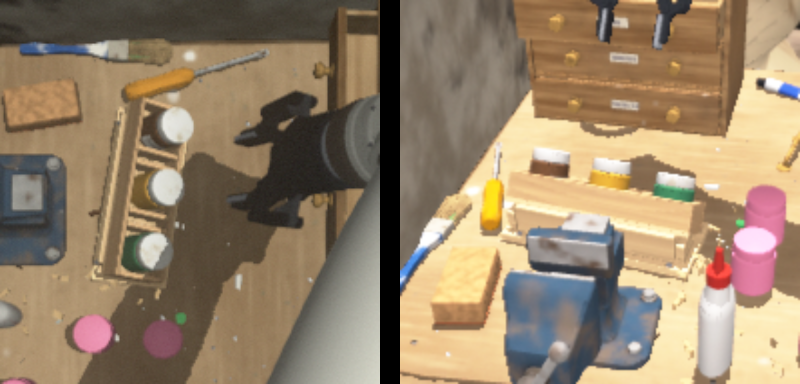

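The end picture shows all three jars seated in the rack with lids up (left panel: (175,125), (163,187), (153,250)), and the bottle standing upright on the bench (right panel: (716,320)).

```bash
python3 -c "
from cell import manip
print(manip.close_job())"
```

```text
the job is handed in; nothing more can be done
None
```

I handed the job in at about 27 s: the last images show a jar seated lid up in each of the three cells (within about 2 mm of centre) and the glue bottle upright on the bench clear of the rack; the hand-in returned no verdict.

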